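Close up the washer's lint trap

TASK

Put the washer's lint trap back together: stand the small slotted strainer cup in the round socket of the trap base, mouth up, then take the big white cap off the sloping drying stand, lower it over the strainer fully down onto the base, and twist it clockwise to lock, so that the bar on the cap lines up with the two pipe stubs of the base. Let go of everything and do not shift or upset the other things on the worktop.

Things in the scene. Friction and masses are not known exactly. Their poses are not given: they have to be found in the camera images.
- trap_base: Fixed grey plastic lint-trap base, z up; origin at the centre of its underside. Round foot 112 mm across, 30 mm high; its top is the socket's floor and also the flange on which the cap rests. Two pipe stubs (24 mm thick, ends 85 mm from the axis, tops 28 mm up) point to +y and -y. A steel strap 150 x 45 x 4 mm lies under it along x, below the two lugs.
- trap_rim (a point): Centre of the base's socket mouth, on its axis, 56 mm above the worktop; axes as the base's. The socket is a neck ring on the foot: bore 62 mm across at the rim (68 mm at its floor), 26 mm deep, outside 74 mm across, tapering to 69 mm at the rim.
- trap_lug (a point): Middle of the lug on the neck's +x side (another like it on the -x side); axes as the base's. Each lug sticks out to 43 mm from the axis, is 40 degrees long and lies 38 to 43 mm above the worktop. A post under its clockwise end (seen from above), down to the foot, is the end stop for the cap. Small upright ribs outside on the foot mark both lugs.
- strainer_mid (a point): Centre of the strainer, the smaller inner shell: a thin-walled grey cup 56 mm across, 60 mm high (this point half-way up, on its axis), dark upright slots all round, loose, 50 g, standing on the worktop; z is its axis, mouth up. Standing in the socket this point is 60 mm above the worktop and its upper 34 mm stick out of the neck.
- cap_grip (a point): Point on the cap's axis in its grip bar, 20 mm above the cap's flat top, 10 mm below the bar's top, 90 mm above the mouth plane. Bar: 14 mm thick (cap's x), 50 mm long (cap's y), 30 mm tall. Axes are the cap's, z from mouth to bar. At the start the cap lies mouth-down on the 30 degree slope, axis leaning 30 degrees, bar level. Seated on the base, this point is 120 mm above the worktop.
- cap_mouth (a point): Centre of the cap's mouth plane, axes the cap's. Cap: white hollow shell, 100 g, open below, 100 mm across for its lower 50 mm, narrowing to 86 mm at its flat top 70 mm above the mouth; inside 91 mm across, 66 mm high. It turns freely. To lock: seated, turn 44 degrees clockwise (from above), its ledge passing under the lugs (3 mm play), to the stop; the x axes of cap and base are then parallel.
- cap_gap (a point): One of two gaps in the cap's inward mouth ledge (5 mm high, free radius 39.5 mm); each 60 degrees wide, centred 44 degrees clockwise (from above, bar up) of the cap's +x and -x, marked by ribs outside. The gaps must come over the base's lugs to go down: cap's x turned 44 (34 to 54) degrees counter-clockwise from the base's x, or half a turn on from that. Radial play 2.5 mm.
- stand: Steel drying stand, fixed. Its sloping plate (124 x 124 mm, 30 degrees) rises towards its +x; origin on the worktop under the centre of the resting cap's mouth, which is 45 mm above the worktop. A lip 10 mm high at the lower (-x) edge holds the cap.
- dose_cup: Clear plastic tapered dosing cup, 72 mm across the mouth, 75 mm high, empty, no slots; origin at the centre of its underside; leave alone.
- jar: Closed glass jar, 66 mm across, 85 mm high; origin at the centre of its underside; leave alone.
- tub: Closed squat white detergent tub, 120 mm across, 96 mm high; origin at the centre of its underside; leave alone.
- scoop: Blue square scoop, bowl 75 x 55 x 35 mm, origin under the bowl's centre, handle to its -x out to 115 mm; leave alone.
- peg_basket: Stainless basket of clothes pegs, 130 x 100 x 60 mm; origin at the centre of its underside; leave alone.
- bottle: White bottle, 68 mm across, 190 mm high; origin at the centre of its underside; leave alone.
- brush: Hand brush lying on the worktop along its x; leave alone.
- clothes_peg: Wooden clothes peg lying flat, 72 x 10 x 12 mm, along its x; leave alone.
Things that resemble listed ones, but are neither listed nor needed, are in the scene too. What is shaped like the part that bears strainer_mid but green, orange or yellow is not meant.

How it is judged:
On the way, in this order (a step that is already met when the one before it is completed fails the run):
1. the strainer stands in the socket of the base (z of strainer_mid in the frame of trap_base between 0.056 and 0.064 m and horizontal distance between strainer_mid and trap_base below 0.007 m and angle between strainer_mid's own z axis and vertical below 0.12 rad), for 0.2 s.
2. the cap is down on the base's flange over the strainer, not yet turned to its locked position (all of step 1 and z of cap_grip in the frame of trap_base between 0.116 and 0.124 m and horizontal distance between cap_grip and trap_base below 0.006 m and angle between cap_grip's own z axis and vertical below 0.08 rad and angle between the x axis of cap_grip and the x axis of trap_base, either way round above 0.3 rad), for 0.1 s.
At the end, for the whole second after the job is handed in: Strainer upright in the socket (within 7 mm of the base's axis, height within 4 mm); cap level on the flange over it (within 6 mm of the axis, height within 4 mm, tilt under 0.08 rad), its bar within 0.17 rad of the line of the pipe stubs; all let go (all of step 1 and z of cap_grip in the frame of trap_base between 0.116 and 0.124 m and horizontal distance between cap_grip and trap_base below 0.006 m and angle between cap_grip's own z axis and vertical below 0.08 rad and angle between the x axis of cap_grip and the x axis of trap_base, either way round below 0.17 rad); the robot touches nothing.
It fails at once if another thing on the worktop is shifted by more than 30 mm or tipped over (distance of any of dose_cup, jar, tub, scoop, peg_basket, bottle, brush, clothes_peg from where it was at the start of the episode above 0.03 m or angle between any of dose_cup, jar, tub, scoop, peg_basket, bottle, brush, clothes_peg's own z axis and vertical above 0.5 rad).
It also fails if it takes over 58 s, if anything falls off the work surface, if the arm or the gripper's body presses on something with over 40 N, if the wrist force passes 120 N, or if a joint passes its speed limit or range.

ROBOT

A 6-joint arm with a two-finger parallel gripper is mounted at the origin on the work surface. World frame = base frame: x ahead of the robot, y to its left, z up, the work surface at z = 0. Lengths are in m, angles in rad, forces in N, time in s.
With the tool pointing down it reaches from about 0.325 to 0.925 m from the base axis. Payload 3.1 kg.
Tool frame: the origin (TCP) lies midway between the tips of the shut fingers; the grasp point (between the pads) lies 19 mm behind it; z points along the fingers, x is the direction in which the jaws open and shut, and the axes are right-handed (so a half turn about z gives the same grasp; the last joint's range is limited). The gripper opens to 85 mm and grips with 20 to 120 N. Pads are 22 mm wide; open, the fingers measure 114 mm over their backs; the gripper's body (76 mm by 85 mm) begins 54 mm behind the grasp point. The pads swing forward as they close: fully open they stand 13 mm farther back than shut.
Start: joints at [-0.112, 0.217, 1.613, -0, 1.311, -0.112], TCP at [0.625, 0, 0.231] pointing down, gripper open.
Joint ranges: [-2.75, 2.75], [-0.78, 2.1], [0.31, 2.55], [-1.13, 4.27], [0.13, 2.63], [-2.58, 2.58]. Speed limits (rad/s): [2.79, 2.79, 3.14, 3.14, 3.14, 3.14].

INTERFACE

Orientations are given as a unit quaternion [w, x, y, z].
In Python, from station import get_obs, capture, camera_params, ticket, find_in gives the robot as it stands.
- The arm moves only by the tool move_arm, never from a script. Its argument "rows" is a list of rows, each an object with "fingers": the opening, from 0 (shut) to 1 (fully open); "offset": the shift along the world's x, y, z each as a share of 0.15 m, from -1 to 1, a list of three; "twist": the turn about the world's z as a share of 180 degrees, from -1 to 1. A call has 1 to 12 rows; each row is the pose to reach, as a shift and turn from the pose measured when the call began, turning the shorter way round; what a row does not reach only later rows make up. A row lasts 1/8 s, in which the tool goes at most 62.5 mm and 10.7 degrees, less where a joint would pass 70% of its speed; a pose out of reach is approached as far as the arm can. A call with a number of a shift or a turn outside -1 to 1 is refused whole. A call with a gripper value outside its range is refused whole. The fingers move at their own pace and stop on an object; "squeeze" is the grip in N (left out, the last holds). Time passes only in rows, so rows that repeat a pose let the fingers close. It gives the time, the measured TCP pose, the force and the opening at its end, in the units of the state.
- get_obs(): the state, without advancing time (a new reading comes with each control period).
- capture(name): name is "scene" or "side" or "wrist"; returns (picture, depth): 420x560x3 uint8, blue, green, red; 420x560 float32, m along the optical axis (not along the pixel's ray), 0 where there is no reading.
- camera_params(name): a dict with "camera_matrix" (3x3 intrinsics, pixels), "k1" (the pictures are not rectified: a ray, as slopes to the right and down, at radius r is drawn at 1 + k1 r^2 times it, then the intrinsics apply), "eye" and "attitude" of the camera in the world. Camera axes: x right, y down, z forward; pixel columns grow to the right and rows downward; lengths in m; the calibration is good to about 2 mm. A picture is of the moment at which its call begins: read the wrist's pose just before it. camera_params takes no time and is no camera call; for the wrist camera it gives the pose at the moment of the call.
- ticket.sign_off(): hands the job in, once; it reports no verdict.
Trained networks look in the newest picture that a camera, given by its name, has taken for a name from the list of things; names that differ only in an ending like _2 or _b are one class to them, and where a whole thing is asked for, a point or a joint stands for the part that bears it (a point fixed in the world has none). Each returns a list of dicts, best first, with "score" (0 to 1); they miss things now and then, are a little off and sometimes report something else, mostly with a low value. They report only what shows in the picture. A call takes as long as a camera call. They do not tell look-alikes from the thing itself.
- find_in(camera, label): "xyz" ([x, y, z] in m, in the coordinates of the camera as it stood for that picture, good to about 4 mm: the middle of the surface that is visible of it).
The state is a dict: "time": time; "joint_pos": joint angles; "qvel": joint speeds; "tau": joint torques, N m; "tcp_pos": TCP position; "tool_rot": TCP orientation; "ft_force": force on the tool from outside, world axes, zero at the start; "wrist_torque": the same for the moment, N m; "grip_width": opening from 0.0 (shut) to 1.0 (fully open).
Only numpy, scipy, OpenCV 4.12 (cv2) and the standard library are available. Lean on these libraries where they do the work, as an engineer would, in place of code of your own. Each camera call takes 0.05 s, during which the arm holds its last target.

## Working session

There is one attempt and no reset: what is moved stays moved. The work goes in short steps, Python scripts to look and compute and a tool call to move; the robot and the scene stay as the last step left them, time stands still between calls to the robot, and variables do not carry over. Pictures are saved under pics/ and viewed, and the job is handed in when it is done.

Besides the shell and the picture viewer there is one more tool, called after "Call:" by a JSON object that holds its "method" and its "body". move_arm: Moves the arm, as the interface text tells. Shift numbers are shares of 0.15 m and turn numbers shares of 180 degrees, none past 1 either way. Its arguments: {"type":"object","properties":{"rows":{"type":"array","items":{"type":"object","properties":{"fingers":{"type":"number"},"offset":{"type":"array","items":{"type":"number","minimum":-1,"maximum":1}},"twist":{"type":"number","minimum":-1,"maximum":1}}}},"squeeze":{"type":"number"}},"required":["rows"]}

```bash
ls; mkdir -p pics; cat > h.py <<'E'
import numpy as np, cv2
from station import get_obs, capture, camera_params, ticket, find_in
from scipy.spatial.transform import Rotation as R
def rot(p):
    a=np.array(p["attitude"],float)
    return a if a.shape==(3,3) else R.from_quat(a[[1,2,3,0]]).as_matrix()
def toworld(p,xyz): return rot(p)@np.array(xyz)+np.array(p["eye"])
def undist(p,u,v):
    K=np.array(p["camera_matrix"]); 
    return cv2.undistortPoints(np.array([[[u,v]]],float),K,np.array([p["k1"],0,0,0.])).ravel()
def pix(p,u,v,d):
    s=undist(p,u,v); return toworld(p,[s[0]*d,s[1]*d,d])
def proj(p,X):
    c=rot(p).T@(np.array(X)-np.array(p["eye"])); s=c[:2]/c[2]; s=s*(1+p["k1"]*(s@s)); K=np.array(p["camera_matrix"])
    return K[:2,:2]@s+K[:2,2]
def cloud(p,d):
    h,w=d.shape; vv,uu=np.mgrid[0:h,0:w]; K=np.array(p["camera_matrix"])
    s=cv2.undistortPoints(np.stack([uu.ravel(),vv.ravel()],1).astype(float)[:,None],K,np.array([p["k1"],0,0,0.]))[:,0]
    z=d.ravel(); c=np.stack([s[:,0]*z,s[:,1]*z,z],1)
    return (c@rot(p).T+np.array(p["eye"])).reshape(h,w,3)
E
python3 - <<'E'
from h import *
print(get_obs())
for c in ("scene","side","wrist"):
    p=camera_params(c); print(c,p)
    im,d=capture(c); cv2.imwrite(f"pics/{c}0.png",im); np.save(f"{c}0.npy",d)
    if c=="wrist": continue
    for l in ("trap_base","strainer_mid","cap_grip","stand","dose_cup"):
        for r in find_in(c,l)[:5]:
            w=toworld(p,r["xyz"]); print(c,l,round(r["score"],2),w.round(3),proj(p,w).round())
print(get_obs()["time"])
E
```

```text
pics
{'time': 0.0, 'joint_pos': array([-1.12196046e-01,  2.17760806e-01,  1.61493939e+00, -2.18575375e-05,
        1.31128291e+00, -1.12201564e-01]), 'qvel': array([ 0.00145078,  0.0004647 ,  0.0004716 ,  0.00164712, -0.00045965,
       -0.00115352]), 'tau': array([-2.90135131e-04, -3.96841800e+01, -3.03850436e+01, -2.80225659e-04,
        9.87685227e-03,  9.68610237e-06]), 'tcp_pos': array([6.24184904e-01, 1.10013178e-04, 2.29961393e-01]), 'tool_rot': array([-1.23328878e-04,  9.99999286e-01,  5.57617554e-06, -1.18889482e-03]), 'ft_force': array([-0.02623236, -0.34759001,  0.2141602 ]), 'wrist_torque': array([ 0.0050885 ,  0.00102807, -0.02212071]), 'grip_width': 1.0028415211471524}
scene {'camera_matrix': array([[409.52158233,   0.        , 277.52239013],
       [  0.        , 409.52158233, 211.11153897],
       [  0.        ,   0.        ,   1.        ]]), 'k1': -0.0702266853348033, 'eye': array([ 1.1049948 , -0.43607922,  0.91987212]), 'attitude': array([-0.30058101,  0.83262444,  0.43611289, -0.16184296])}
scene trap_base 0.75 [ 0.515 -0.041  0.027] [277. 221.]
scene trap_base 0.
[... 828 characters left out ...]
368 0.287 0.038] [287. 310.]
side strainer_mid 0.84 [0.368 0.195 0.037] [299. 287.]
side strainer_mid 0.7 [0.475 0.233 0.038] [258. 284.]
side strainer_mid 0.62 [0.449 0.336 0.038] [251. 314.]
side cap_grip 0.59 [ 0.559 -0.253  0.094] [294. 176.]
side stand 0.57 [ 0.605 -0.24   0.036] [280. 189.]
side dose_cup 0.84 [0.618 0.228 0.051] [213. 265.]
wrist {'camera_matrix': array([[356.60229268,   0.        , 275.48004717],
       [  0.        , 356.60229268, 211.66323779],
       [  0.        ,   0.        ,   1.        ]]), 'k1': -0.0469999326353145, 'eye': array([0.62487071, 0.07075891, 0.3737729 ]), 'attitude': array([ 1.43406696e-01,  9.89663607e-01, -3.56223196e-04,  5.81746118e-04])}
0.65
```

View pics/scene0.png

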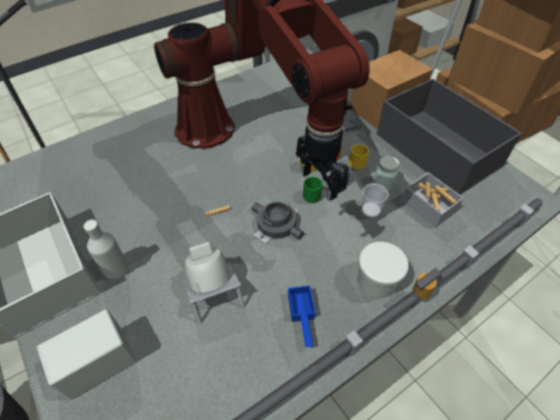

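View pics/side0.png

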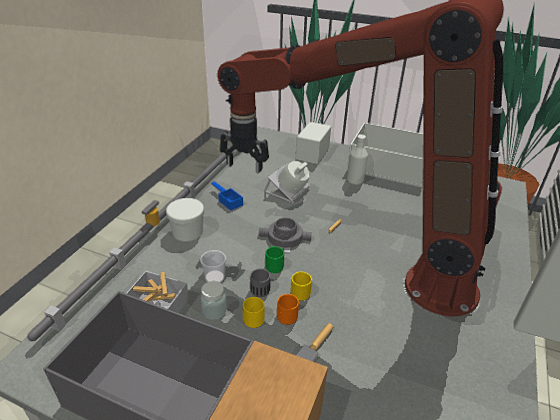

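View pics/wrist0.png

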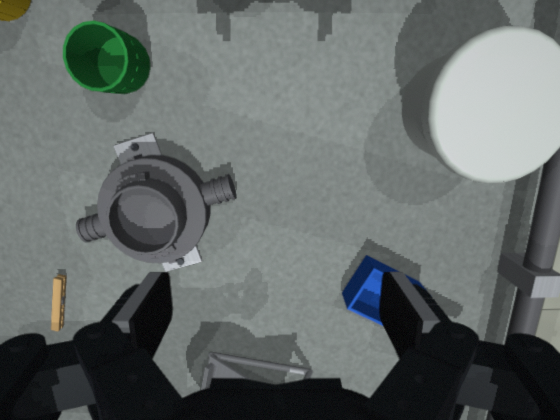

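The scene view shows the base at about (277,218), the cap on its stand at (205,268) and the bottle at (100,255). The gripper hides the grey cup there.

In the side view the strainer-like cups are grey slotted (260,283), green (274,260), yellow (301,287), orange (287,310) and yellow (253,313). There is also a clear, unslotted dose cup at (213,263). Only the grey slotted one fits the description, so I'll confirm it in an enlarged crop and measure the base.

```bash
python3 - <<'E'
from h import *
im=cv2.imread("pics/side0.png"); c=im[220:340,180:340]; cv2.imwrite("pics/crop1.png",cv2.resize(c,None,fx=4,fy=4,interpolation=cv2.INTER_CUBIC))
# base from wrist depth
p=camera_params("wrist"); P=cloud(p,np.load("wrist0.npy"))
Q=P.reshape(-1,3)
m=(abs(Q[:,0]-.49)<.12)&(abs(Q[:,1]+.02)<.12)
Q=Q[m]; print("floor",np.median(Q[Q[:,2]<.01][:,2]))
print(np.histogram(Q[:,2],bins=np.arange(-.004,.07,.004)))
n=Q[(Q[:,2]>.053)&(Q[:,2]<.06)]; 
def circ(n):
    A=np.c_[n[:,:2],np.ones(len(n))]; s=np.linalg.lstsq(A,(n[:,:2]**2).sum(1),rcond=None)[0]; c=s[:2]/2; return c,np.sqrt(s[2]+c@c)
print("rim",circ(n),n.min(0),n.max(0),len(n))
cc=circ(n)[0]
r=np.hypot(*(Q[:,:2]-cc).T); s=Q[(r>.062)&(r<.085)&(Q[:,2]>.012)&(Q[:,2]<.032)]
a=np.arctan2(*(s[:,:2]-cc).T[::-1]); print("stub axis deg",np.degrees(np.angle(np.exp(2j*a).mean())/2), len(s))
for q in (a>0,a<=0): print(np.degrees(np.median(a[q])),q.sum())
s=Q[(r>.060)&(r<.078)&(Q[:,2]>.001)&(Q[:,2]<.008)]; a=np.arctan2(*(s[:,:2]-cc).T[::-1]);print("strap",np.degrees(np.angle(np.exp(2j*a).mean())/2), len(s))
for c in("scene","side"):
    p=camera_params(c);P=cloud(p,np.load(c+"0.npy")).reshape(-1,3)
    n=P[(np.hypot(P[:,0]-cc[0],P[:,1]-cc[1])<.05)&(P[:,2]>.053)&(P[:,2]<.062)]
    if len(n)>5: print(c,"rim",circ(n),n.mean(0),len(n))
    s=P[(np.hypot(P[:,0]-.475,P[:,1]-.233)<.045)&(P[:,2]>.02)]
    if len(s): t=s[s[:,2]>.05]; print(c,"strainer",s[:,2].max(),len(t),t.mean(0) if len(t) else 0, circ(t) if len(t)>5 else 0)
E
```

```text
floor -0.00035358654767442266
(array([23186, 10934,   602,   272,   209,   307,   550,  1025,  6342,
         297,   330,   634,   374,   371,   782,   344,    65,     0]), array([-0.004,  0.   ,  0.004,  0.008,  0.012,  0.016,  0.02 ,  0.024,
        0.028,  0.032,  0.036,  0.04 ,  0.044,  0.048,  0.052,  0.056,
        0.06 ,  0.064,  0.068]))
rim (array([0.48491743, 0.01965925]), np.float64(0.0648664572285424)) [ 0.45231782 -0.06646966  0.05301775] [0.53354502 0.09985016 0.05999856] 1049
stub axis deg -67.60942594290634 2637
86.36020725666732 263
-67.8824689793561 2374
strap 27.050037580293306 214
scene rim (array([ 0.50197302, -0.03223291]), np.float64(0.03238241538385927)) [ 0.49776872 -0.00713667  0.05431067] 13
scene strainer 0.05924986895146234 40 [0.47596387 0.2347435  0.05502303] (array([0.47824681, 0.2166702 ]), np.float64(0.02627416045605992))
side rim (array([ 0.49935835, -0.02594089]), np.float64(0.03149389183128072)) [ 0.49135713 -0.00428541  0.05638371] 44
side strainer 0.06669067318815813 157 [0.47588444 0.22073079 0.0576016 ] (array([0.47680784, 0.22047739]), np.float64(0.026346260937741093))
```

View pics/crop1.png

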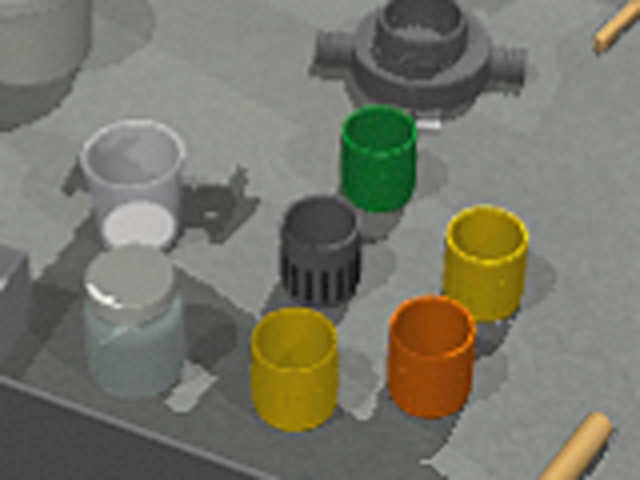

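The crop confirms it: only the cup at crop (320,250), side (260,283), is grey with dark slots, and it stands mouth up. I'll move the wrist camera over the strainer and base.

Call:
{"method": "move_arm", "body": {"rows": [{"offset": [-0.97, 0.93, 0.2], "twist": 0, "fingers": 1}, {"offset": [-0.97, 0.93, 0.2], "twist": 0, "fingers": 1}, {"offset": [-0.97, 0.93, 0.2], "twist": 0, "fingers": 1}, {"offset": [-0.97, 0.93, 0.2], "twist": 0, "fingers": 1}, {"offset": [-0.97, 0.93, 0.2], "twist": 0, "fingers": 1}, {"offset": [-0.97, 0.93, 0.2], "twist": 0, "fingers": 1}]}}

```text
time: 1.4
tcp_pos: [0.4805, 0.1387, 0.2613]
tool_rot: [0.0, 1.0, -0.0, 0.0]
ft_force: [0.0, 0.4, 0.5]
grip_width: 1.0
```

```bash
python3 - <<'E'
from h import *
o=get_obs(); print(o["time"],o["tcp_pos"],o["tool_rot"])
for c in ("wrist","scene"):
    p=camera_params(c); im,d=capture(c); cv2.imwrite(f"pics/{c}1.png",im); np.save(f"{c}1.npy",d)
    np.save(f"{c}1p.npy",p,allow_pickle=True)
    for l in ("trap_base","strainer_mid","cap_grip","cap_mouth","stand"):
        for r in find_in(c,l)[:5]:
            w=toworld(p,r["xyz"]); print(c,l,round(r["score"],2),w.round(3),proj(p,w).round())
E
```

```text
1.4 [0.48048895 0.1387119  0.26126853] [ 3.05999137e-04  9.99999818e-01 -4.21542601e-04  3.03564378e-04]
wrist trap_base 0.57 [ 0.495 -0.021  0.034] [288. 309.]
wrist strainer_mid 0.97 [0.358 0.181 0.029] [157. 136.]
wrist strainer_mid 0.95 [0.451 0.295 0.038] [243.  12.]
wrist strainer_mid 0.93 [0.357 0.283 0.029] [147.  28.]
wrist strainer_mid 0.76 [0.474 0.105 0.021] [270. 204.]
wrist strainer_mid 0.6 [0.476 0.221 0.002] [271.  95.]
wrist stand 0.74 [0.263 0.289 0.02 ] [57. 26.]
scene trap_base 0.81 [ 0.515 -0.045  0.026] [275. 222.]
scene trap_base 0.57 [0.714 0.373 0.041] [433. 198.]
scene trap_base 0.17 [ 0.375 -0.152  0.01 ] [218. 211.]
scene strainer_mid 0.92 [0.483 0.106 0.036] [312. 190.]
scene strainer_mid 0.91 [0.484 0.212 0.036] [339. 175.]
scene strainer_mid 0.75 [0.378 0.272 0.033] [332. 150.]
scene strainer_mid 0.71 [0.451 0.317 0.039] [358. 155.]
scene strainer_mid 0.66 [0.375 0.178 0.034] [309. 160.]
scene cap_grip 0.65 [ 0.589 -0.292  0.107] [205. 269.]
scene cap_mouth 0.64 [ 0.593 -0.287  0.106] [208. 269.]
scene stand 0.65 [ 0.63  -0.301  0.061] [213. 293.]
scene stand 0.32 [ 0.76  -0.134  0.016] [302. 307.]
```

View pics/wrist1.png

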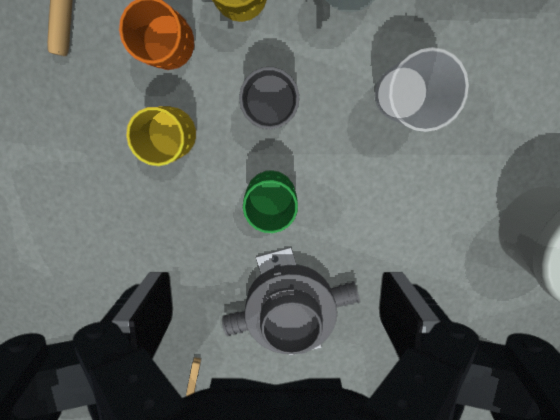

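View pics/scene1.png

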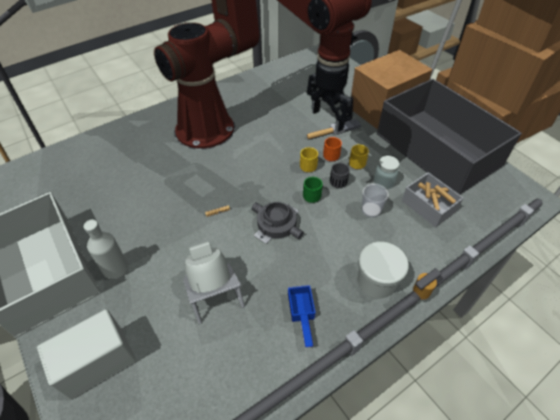

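The wrist view shows the strainer mouth at (270,97), the green look-alike at (270,203) and the base socket at (290,325) with its stubs at (345,288) and (233,323). Next I fit the rims and the stub line.

```bash
cat >> h.py <<'E'
from scipy.optimize import least_squares
def circ(n,r0=None):
    c0=n[:,:2].mean(0)
    f=(lambda x:np.hypot(*(n[:,:2]-x[:2]).T)-(r0 or x[2]))
    s=least_squares(f,[*c0,r0 or .03],loss="soft_l1",f_scale=.001); return s.x
E
python3 - <<'E'
from h import *
for c in("wrist","scene","side"):
    k="0" if c=="side" else "1"
    p=camera_params(c); P=cloud(p,np.load(c+k+".npy")).reshape(-1,3)
    for nm,c0,zr in (("strainer",(.476,.219),.06),("base",(.49,-.022),.056)):
        D=np.hypot(P[:,0]-c0[0],P[:,1]-c0[1])
        z=P[(D<.042)&(P[:,2]<.1)][:,2]
        n=P[(D<.042)&(abs(P[:,2]-zr)<.004)]
        if len(n)<10: continue
        print(c,nm,"top",np.percentile(z,[98,99.5]).round(4),circ(n).round(4),circ(n,.0275 if nm[0]=="s" else .0325)[:2].round(4),len(n), ((n.min(0)+n.max(0))/2).round(4))
# color-edge ellipse: strainer outer contour in wrist
p=camera_params("wrist"); P=cloud(p,np.load("wrist1.npy")).reshape(-1,3)
cc=np.array([.491,-.025]); D=P[:,:2]-cc; r=np.hypot(*D.T)
s=(r>.062)&(r<.088)&(P[:,2]>.012)&(P[:,2]<.034); a=np.degrees(np.arctan2(D[s,1],D[s,0]))
print(np.histogram(a,bins=np.arange(-180,181,20)))
for q in (a>0,a<0):
    print("stub",P[s][q].mean(0).round(4),q.sum())
im=cv2.imread("pics/wrist1.png"); cv2.imwrite("pics/crop2.png",cv2.resize(im[230:370,200:400],None,fx=4,fy=4,interpolation=cv2.INTER_CUBIC))
E
```

```text
wrist strainer top [0.0605 0.0611] [0.4736 0.2178 0.0262] [0.4737 0.2176] 631 [0.4734 0.2178 0.059 ]
wrist base top [0.056  0.0565] [ 0.4977 -0.0304  0.033 ] [ 0.4974 -0.0301] 457 [ 0.4973 -0.0294  0.0548]
scene strainer top [0.0582 0.0591] [0.4781 0.2164 0.0268] [0.4779 0.2164] 34 [0.4782 0.2169 0.0587]
scene base top [0.0551 0.0564] [ 0.5023 -0.0327  0.0327] [ 0.5022 -0.0325] 35 [ 0.5004 -0.0314  0.0546]
side strainer top [0.063  0.0642] [0.4767 0.2203 0.0262] [0.4769 0.2201] 93 [0.4768 0.2198 0.0598]
side base top [0.0596 0.061 ] [ 0.5004 -0.028   0.033 ] [ 0.5002 -0.0278] 70 [ 0.4981 -0.0268  0.0561]
(array([177, 120,   0,   0,   0,  17,  30,  28,  14, 422,  17,   0,   0,
         0,   0,   0,   0,   0]), array([-180, -160, -140, -120, -100,  -80,  -60,  -40,  -20,    0,   20,
         40,   60,   80,  100,  120,  140,  160,  180]))
stub [ 0.5638 -0.0073  0.0226] 439
stub [ 0.4495 -0.0523  0.0239] 386
```

View pics/crop2.png

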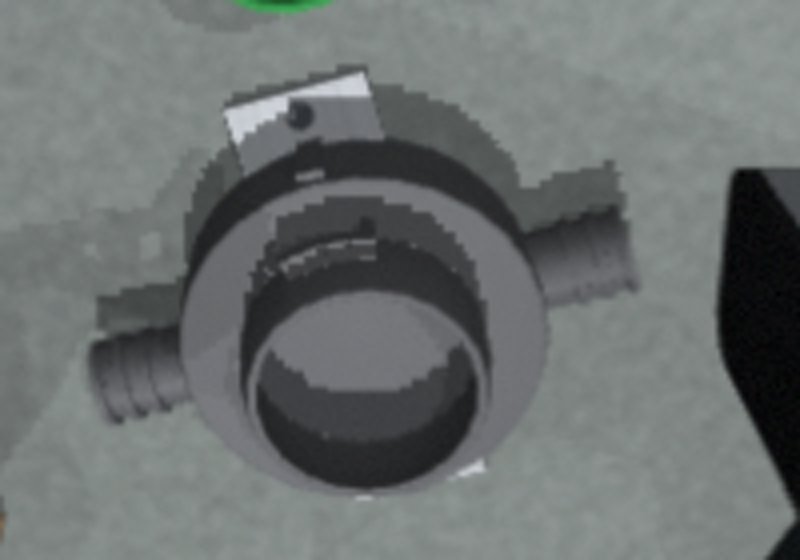

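The base and strainer rims agree across three views: base minus strainer is (0.024, -0.248), with tops at 60 and 56 mm. I go down to the strainer with the jaws along x.

Call:
{"method": "move_arm", "body": {"rows": [{"offset": [-0.043, 0.527, 0], "twist": 0, "fingers": 1}, {"offset": [-0.043, 0.527, -0.3], "twist": 0, "fingers": 1}, {"offset": [-0.043, 0.527, -0.6], "twist": 0, "fingers": 1}, {"offset": [-0.043, 0.527, -0.87], "twist": 0, "fingers": 1}, {"offset": [-0.043, 0.527, -0.87], "twist": 0, "fingers": 1}]}}

```text
time: 2.62
tcp_pos: [0.4696, 0.2176, 0.1271]
tool_rot: [0.001, 1.0, 0.0, -0.004]
ft_force: [0.2, -0.3, 0.7]
grip_width: 0.995
```

```bash
python3 - <<'E'
from h import *
print(get_obs()["tcp_pos"])
c="wrist";p=camera_params(c); im,d=capture(c); cv2.imwrite("pics/wrist2.png",im)
P=cloud(p,d).reshape(-1,3); D=np.hypot(P[:,0]-.474,P[:,1]-.218); n=P[(D<.042)&(abs(P[:,2]-.06)<.004)]
print(circ(n),circ(n,.0275),len(n))
E
```

```text
[0.46960194 0.21760545 0.12708207]
[0.47453124 0.21727633 0.02609558] [0.47449853 0.21720395 0.0275    ] 1443
```

View pics/wrist2.png

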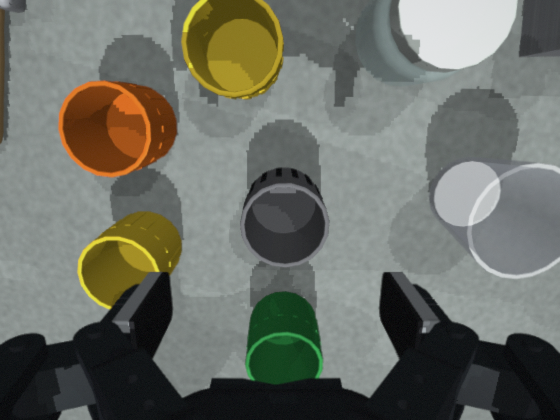

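The strainer mouth is at (285,224) between the fingers, with dark slots on its wall, at world (0.4745, 0.2173). The neighbours are clear, so I descend and grip.

Call:
{"method": "move_arm", "body": {"squeeze": 20, "rows": [{"offset": [0.033, 0, -0.2], "twist": 0, "fingers": 1}, {"offset": [0.033, 0, -0.45], "twist": 0, "fingers": 1}, {"offset": [0.033, 0, -0.62], "twist": 0, "fingers": 1}, {"offset": [0.033, 0, -0.62], "twist": 0, "fingers": 1}, {"offset": [0.033, 0, -0.62], "twist": 0, "fingers": 0.6}, {"offset": [0.033, 0, -0.62], "twist": 0, "fingers": 0.5}, {"offset": [0.033, 0, -0.62], "twist": 0, "fingers": 0.4}, {"offset": [0.033, 0, -0.62], "twist": 0, "fingers": 0.4}]}}

```text
time: 3.68
tcp_pos: [0.4791, 0.2189, 0.0396]
tool_rot: [-0.0, 1.0, 0.0, 0.001]
ft_force: [-0.7, -0.5, 6.2]
grip_width: 0.651
```

Call:
{"method": "move_arm", "body": {"rows": [{"offset": [0, 0, 0], "twist": 0, "fingers": 0.4}, {"offset": [0, 0, 0], "twist": 0, "fingers": 0.4}]}}

```text
time: 3.92
tcp_pos: [0.4798, 0.2191, 0.0404]
tool_rot: [-0.0, 1.0, 0.0, 0.001]
ft_force: [-0.6, 0.3, -1.1]
grip_width: 0.651
```

Call:
{"method": "move_arm", "body": {"rows": [{"offset": [0, 0, 0.2], "twist": 0, "fingers": 0.4}, {"offset": [0, 0, 0.5], "twist": 0, "fingers": 0.4}, {"offset": [0, 0, 0.7], "twist": 0, "fingers": 0.4}, {"offset": [0, 0, 0.7], "twist": 0, "fingers": 0.4}, {"offset": [0, 0, 0.7], "twist": 0, "fingers": 0.4}]}}

```text
time: 4.55
tcp_pos: [0.4788, 0.2189, 0.1442]
tool_rot: [-0.0, 1.0, 0.0, 0.0]
ft_force: [-0.1, 0.2, -0.3]
grip_width: 0.649
```

```bash
python3 - <<'E'
from h import *
for c in ("wrist","side","scene"):
    p=camera_params(c); im,d=capture(c); print(get_obs()["tcp_pos"],get_obs()["ft_force"])
    np.save(c+"3.npy",d); cv2.imwrite(f"pics/{c}3.png",im)
    P=cloud(p,d).reshape(-1,3); D=np.hypot(P[:,0]-.479,P[:,1]-.218); n=P[(D<.045)&(P[:,2]>.1)&(P[:,2]<.16)]
    print(c,len(n),np.histogram(n[:,2],bins=np.arange(.1,.161,.005))[0])
E
python3 -c "
import cv2;a=cv2.imread('pics/side3.png')[150:350,150:390];cv2.imwrite('pics/c3.png',cv2.resize(a,None,fx=3,fy=3))"
```

```text
[0.47833263 0.21871109 0.14346482] [-0.14853206  0.60581559 -0.79249025]
wrist 14311 [   0 3096  630  746  810  888  992 1064 1304 1255 1575 1951]
[0.47819429 0.21865401 0.14322618] [ 0.40323812 -0.87504702 -0.56692278]
side 461 [ 0  8 24 27 34 40 42 60 48 55 58 65]
[0.47830434 0.21867275 0.14327751] [-0.52875805  0.23404531 -0.07970339]
scene 424 [ 7 26 26 22 38 39 45 36 44 39 48 54]
```

View pics/wrist3.png

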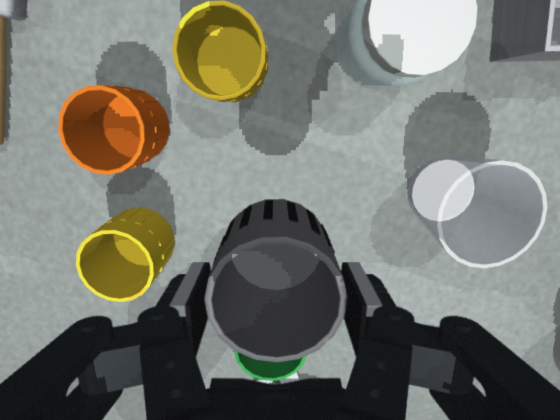

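View pics/c3.png

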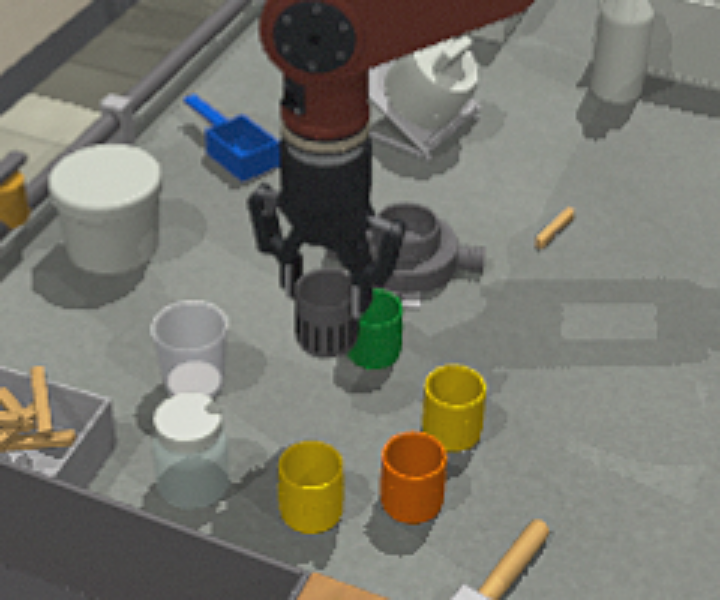

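The strainer is held upright, mouth at (275,298) in the wrist view, with nothing else disturbed. I measure its axis relative to the TCP.

```bash
python3 - <<'E'
from h import *
for c in ("wrist","side","scene"):
    p=camera_params(c); P=cloud(p,np.load(c+"3.npy")).reshape(-1,3); D=np.hypot(P[:,0]-.478,P[:,1]-.218)
    n=P[(D<.0305)&(P[:,2]>.157)&(P[:,2]<.172)]; print(c,np.histogram(n[:,2],bins=np.arange(.157,.173,.001))[0])
    n=P[(D<.0305)&(P[:,2]>.159)&(P[:,2]<.166)];
    if len(n)>10: print(circ(n,.0275),n.min(0),n.max(0))
    l=P[(D<.033)&(P[:,2]>.1)&(P[:,2]<.115)]; 
    if len(l)>10:print("low",circ(l,.028),len(l))
E
```

```text
wrist [ 317  369  364  388  417 1234 1673  332   60   68   75   71   67   80
   58]
[0.47826754 0.21697092 0.0275    ] [0.44923625 0.18828275 0.15900049] [0.50682125 0.24421485 0.16599418]
low [0.47849997 0.22735029 0.028     ] 3872
side [10 10 14  9  5  9 16 13 13  8  7  3  0  0  0]
[0.47940552 0.21984151 0.0275    ] [0.45056759 0.19088024 0.15904383] [0.50726768 0.24845948 0.16594857]
low [0.48176714 0.21783567 0.028     ] 32
scene [ 6  8 13 12  9  9  2  1  0  2  2  0  4  1  1]
[0.4811782  0.21699279 0.0275    ] [0.45107516 0.1882844  0.15900154] [0.50277246 0.23978447 0.16470333]
low [0.48006623 0.21760406 0.028     ] 59
```

Call:
{"method": "move_arm", "body": {"rows": [{"offset": [0.06, -0.3, 0], "twist": 0, "fingers": 0.4}, {"offset": [0.12, -0.6, 0], "twist": 0, "fingers": 0.4}, {"offset": [0.127, -0.9, 0], "twist": 0, "fingers": 0.4}, {"offset": [0.127, -0.9, 0], "twist": 0, "fingers": 0.4}]}}

```text
time: 5.2
tcp_pos: [0.4966, 0.0812, 0.1419]
tool_rot: [0.001, 1.0, -0.002, -0.002]
ft_force: [0.2, 0.9, -0.2]
grip_width: 0.649
```

```bash
python3 - <<'E'
from h import *
t=get_obs()["tcp_pos"]; print(t,(np.array([.4974,-.0283,.145])-t)/.15)
E
```

```text
[0.49659441 0.0812031  0.14185878] [ 0.0053706  -0.73002066  0.0209415 ]
```

Call:
{"method": "move_arm", "body": {"rows": [{"offset": [0, -0.3, 0], "twist": 0, "fingers": 0.4}, {"offset": [0.005, -0.6, 0], "twist": 0, "fingers": 0.4}, {"offset": [0.005, -0.73, 0], "twist": 0, "fingers": 0.4}, {"offset": [0.005, -0.73, 0], "twist": 0, "fingers": 0.4}, {"offset": [0.005, -0.73, 0], "twist": 0, "fingers": 0.4}]}}

```text
time: 5.82
tcp_pos: [0.4969, -0.0271, 0.1412]
tool_rot: [0.0, 1.0, -0.002, -0.002]
ft_force: [-0.4, 0.3, 0.1]
grip_width: 0.647
```

```bash
python3 - <<'E'
from h import *
print(get_obs()["tcp_pos"])
for c in ("side","scene","wrist"):
    p=camera_params(c); im,d=capture(c); np.save(c+"4.npy",d); cv2.imwrite(f"pics/{c}4.png",im); t=get_obs()["tcp_pos"]; print(t)
    P=cloud(p,d).reshape(-1,3); D=np.hypot(P[:,0]-t[0],P[:,1]-t[1])
    n=P[(D<.033)&(P[:,2]>t[2]+.017)&(P[:,2]<t[2]+.022)]
    if len(n)>10: print(c,"cup rim",circ(n,.0275),len(n))
    n=P[(D<.033)&(P[:,2]>t[2]-.04)&(P[:,2]<t[2]-.01)]; print("cup low",circ(n,.028),len(n))
    n=P[(D<.045)&(abs(P[:,2]-.056)<.004)]
    if len(n)>10: print(c,"base rim",circ(n,.0325),len(n))
E
python3 -c "
import cv2;a=cv2.imread('pics/side4.png')[150:300,200:380];b=cv2.imread('pics/scene4.png')[130:280,190:370];cv2.imwrite('pics/c4.png',cv2.resize(cv2.hconcat([a,b]),None,fx=2.2,fy=2.2,interpolation=2))"
```

```text
[ 0.49693727 -0.02705404  0.14123647]
[ 0.49704869 -0.02695927  0.14138336]
side cup rim [ 0.49926166 -0.02568748  0.0275    ] 55
cup low [ 0.49955365 -0.02772039  0.028     ] 113
side base rim [ 0.50103691 -0.02824175  0.0325    ] 99
[ 0.49710638 -0.02697953  0.14150548]
scene cup rim [ 0.50004095 -0.0289081   0.0275    ] 42
cup low [ 0.50023774 -0.0294186   0.028     ] 211
scene base rim [ 0.50257046 -0.03328897  0.0325    ] 44
[ 0.49718339 -0.0270809   0.14162834]
wrist cup rim [ 0.49719042 -0.02887948  0.0275    ] 4045
cup low [ 0.49697445 -0.02475945  0.028     ] 7000
wrist base rim [ 0.49863281 -0.0311235   0.0325    ] 889
```

View pics/c4.png

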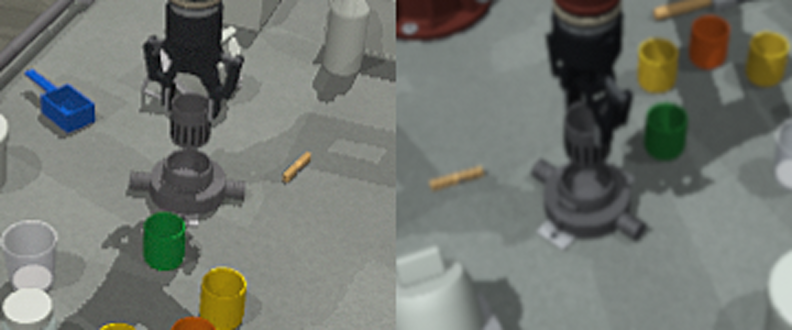

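In both views the cup hangs right above the socket. All three cameras agree on a correction of about (+1.8, -2.3) mm, so I apply that and descend slowly.

Call:
{"method": "move_arm", "body": {"rows": [{"offset": [0.012, -0.016, 0], "twist": 0, "fingers": 0.4}, {"offset": [0.012, -0.016, -0.1], "twist": 0, "fingers": 0.4}, {"offset": [0.012, -0.016, -0.2], "twist": 0, "fingers": 0.4}, {"offset": [0.012, -0.016, -0.28], "twist": 0, "fingers": 0.4}, {"offset": [0.012, -0.016, -0.34], "twist": 0, "fingers": 0.4}, {"offset": [0.012, -0.016, -0.38], "twist": 0, "fingers": 0.4}, {"offset": [0.012, -0.016, -0.38], "twist": 0, "fingers": 0.4}]}}

```text
time: 6.85
tcp_pos: [0.4987, -0.0294, 0.0841]
tool_rot: [0.0, 1.0, -0.001, -0.003]
ft_force: [0.1, -0.3, -0.1]
grip_width: 0.651
```

```bash
python3 - <<'E'
from h import *
c="side"; im,d=capture(c); a=im[170:280,210:340]
im,d=capture("scene"); b=im[140:250,220:350]
cv2.imwrite('pics/c5.png',cv2.resize(cv2.hconcat([a,b]),None,fx=3,fy=3,interpolation=2)); print(get_obs()["tcp_pos"],get_obs()["ft_force"])
E
```

```text
[ 0.4993798  -0.02957897  0.08496265] [-1.36344725  0.46987435 -0.46053402]
```

View pics/c5.png

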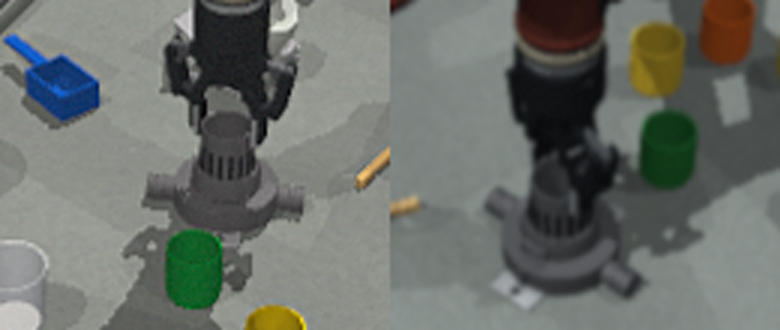

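The cup's lower end is already inside the neck and shows no contact force. I lower the last 14 mm, release and rise.

Call:
{"method": "move_arm", "body": {"rows": [{"offset": [0, 0, -0.05], "twist": 0, "fingers": 0.4}, {"offset": [0, 0, -0.09], "twist": 0, "fingers": 0.4}, {"offset": [0, 0, -0.09], "twist": 0, "fingers": 0.4}, {"offset": [0, 0, -0.09], "twist": 0, "fingers": 0.4}]}}

```text
time: 7.45
tcp_pos: [0.4993, -0.0296, 0.0714]
tool_rot: [0.0, 1.0, -0.001, -0.002]
ft_force: [0.1, 0.8, -0.1]
grip_width: 0.651
```

Call:
{"method": "move_arm", "body": {"rows": [{"offset": [0, 0, 0], "twist": 0, "fingers": 0.75}, {"offset": [0, 0, 0], "twist": 0, "fingers": 0.9}, {"offset": [0, 0, 0], "twist": 0, "fingers": 1}, {"offset": [0, 0, 0], "twist": 0, "fingers": 1}, {"offset": [0, 0, 0.3], "twist": 0, "fingers": 1}, {"offset": [0, 0, 0.6], "twist": 0, "fingers": 1}, {"offset": [0, 0, 0.9], "twist": 0, "fingers": 1}, {"offset": [0, 0, 1], "twist": 0, "fingers": 1}, {"offset": [0, 0, 1], "twist": 0, "fingers": 1}]}}

```text
time: 8.57
tcp_pos: [0.4999, -0.0297, 0.2221]
tool_rot: [0.001, 1.0, -0.001, -0.001]
ft_force: [-0.1, -1.1, -0.4]
grip_width: 1.0
```

```bash
python3 - <<'E'
from h import *
c="side"; im,d=capture(c); a=im[170:280,210:340]; p=camera_params(c)
def rim(c,p,d):
    P=cloud(p,d).reshape(-1,3); D=np.hypot(P[:,0]-.499,P[:,1]+.03); n=P[(D<.034)&(abs(P[:,2]-.089)<.006)]
    if len(n)>8: print(c,circ(n,.0275),np.percentile(P[(D<.03)&(P[:,2]<.12)][:,2],98),len(n))
rim(c,p,d)
im,d=capture("scene"); b=im[140:250,220:350]; rim("scene",camera_params("scene"),d)
cv2.imwrite('pics/c6.png',cv2.resize(cv2.hconcat([a,b]),None,fx=3,fy=3,interpolation=2))
p=camera_params("wrist"); im,d=capture("wrist"); rim("wrist",p,d); cv2.imwrite("pics/wrist6.png",im)
print(get_obs()["tcp_pos"],get_obs()["ft_force"])
p=camera_params("scene");P=cloud(p,np.load("scene4.npy")).reshape(-1,3)
E
```

```text
side [ 0.50146788 -0.02837494  0.0275    ] 0.09332018422098434 101
scene [ 0.50242368 -0.03215685  0.0275    ] 0.08858034453027064 85
wrist [ 0.49942359 -0.03112606  0.0275    ] 0.09036477861955783 986
[ 0.49778614 -0.02925316  0.21886046] [-1.01248298  0.54988228 -1.51904103]
```

View pics/c6.png

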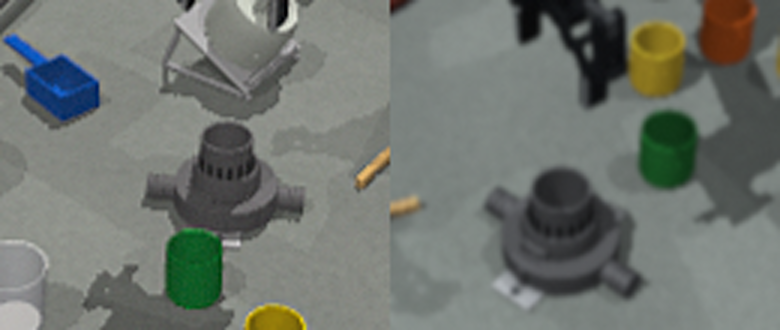

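View pics/wrist6.png

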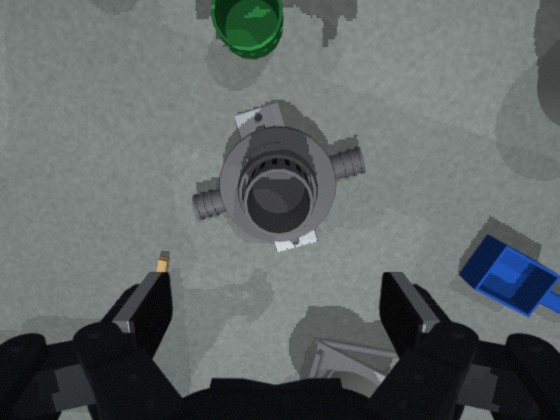

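The strainer stands concentric in the socket with its rim at 90 mm: wrist (278,200), with stubs at (345,163) and (208,205). I go on to look at the cap.

Call:
{"method": "move_arm", "body": {"rows": [{"offset": [0.3, -0.3, 0.3], "twist": 0, "fingers": 1}, {"offset": [0.5, -0.6, 0.3], "twist": 0, "fingers": 1}, {"offset": [0.6, -0.9, 0.3], "twist": 0, "fingers": 1}, {"offset": [0.6, -1, 0.3], "twist": 0, "fingers": 1}, {"offset": [0.6, -1, 0.3], "twist": 0, "fingers": 1}]}}

```text
time: 9.35
tcp_pos: [0.5865, -0.1794, 0.2614]
tool_rot: [-0.001, 1.0, -0.002, -0.006]
ft_force: [-0.1, 1.1, -0.2]
grip_width: 1.002
```

```bash
python3 - <<'E'
from h import *
p=camera_params("wrist"); im,d=capture("wrist"); cv2.imwrite("pics/wrist7.png",im); np.save("wrist7.npy",d); np.save("wrist7p.npy",p,allow_pickle=True)
print(get_obs()["tcp_pos"])
for l in ("cap_grip","cap_mouth","cap_gap","stand"):
    for r in find_in("wrist",l)[:3]: w=toworld(p,r["xyz"]); print(l,round(r["score"],2),w.round(4),proj(p,w).round())
E
```

```text
[ 0.58663263 -0.17842109  0.26192385]
cap_grip 0.65 [ 0.5674 -0.2682  0.1125] [257. 289.]
cap_mouth 0.79 [ 0.5726 -0.2646  0.1098] [263. 284.]
```

View pics/wrist7.png

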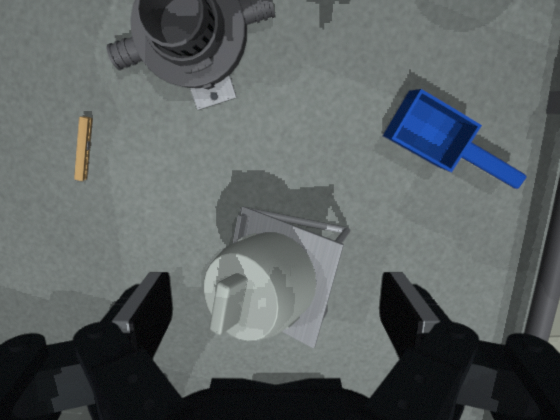

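The cap lies leaning left, its bar running from (235,278) to (217,330). The stand plate shows at right, sloping up towards (340,235)–(315,345). I measure the bar and axis from depth.

```bash
python3 - <<'E'
from h import *
p=np.load("wrist7p.npy",allow_pickle=True).item(); d=np.load("wrist7.npy"); P=cloud(p,d); im=cv2.imread("pics/wrist7.png")
S=np.zeros(d.shape,bool); S[225:345,195:325]=1; Q=P[S&(P[...,2]>.02)]
print(len(Q))
rng=np.random.default_rng(0)
# flat top: plane with normal tilted 30deg
best=None
for it in range(4000):
    a=Q[rng.integers(len(Q),size=3)]; n=np.cross(a[1]-a[0],a[2]-a[0]); L=np.linalg.norm(n)
    if L<1e-5: continue
    n/=L; n*=np.sign(n[2]) 
    if abs(np.degrees(np.arccos(n[2]))-30)>4: continue
    s=abs((Q-a[0])@n)<.0012
    if best is None or s.sum()>best[0]: best=(s.sum(),n,a[0],s)
print(best[0],best[1],best[2])
T=Q[best[3]]; c=T.mean(0); n=np.linalg.svd(T-c)[2][2]; n*=np.sign(n[2]); print("n",n,np.degrees(np.arccos(n[2])),"az",np.degrees(np.arctan2(n[1],n[0])),c)
h=(Q-c)@n; print(np.histogram(h,bins=np.arange(-.1,.04,.005)))
# orient: n is the top plane? 
B=Q[(h>.026)&(h<.034)]; print("bar top",len(B),B.mean(0))
if len(B)>10:
    v=np.linalg.svd(B-B.mean(0))[2]; print("long dir",v[0],np.degrees(np.arctan2(v[0][1],v[0][0])))
    b=B-B.mean(0); print("ext",np.ptp(b@v[0]),np.ptp(b@v[1])); 
    e=(b@v[0]); mid=B.mean(0)+v[0]*(e.min()+e.max())/2; e=b@v[1]; mid=mid+v[1]*(e.min()+e.max())/2
    print("bar top centre",mid,"cap_grip",mid-.01*n,"mouth",mid-.1*n)
np.save("capn.npy",n)
E
```

```text
12243
3486 [-0.48738801  0.10388994  0.86698316] [ 0.5491766  -0.31404452  0.10931226]
n [-0.48768617  0.10377034  0.86682981] 29.90769358234921 az 167.98769805207667 [ 0.55576179 -0.27616554  0.10858694]
(array([   0,    0,    0,    0,    0, 1232, 1525,  246,  303,  232,  242,
        253,  247,  248,  267,  289,  500,  521,  530, 2099, 2007,  167,
        163,  179,  177,  499,  265,    0]), array([-1.00000000e-01, -9.50000000e-02, -9.00000000e-02, -8.50000000e-02,
       -8.00000000e-02, -7.50000000e-02, -7.00000000e-02, -6.50000000e-02,
       -6.00000000e-02, -5.50000000e-02, -5.00000000e-02, -4.50000000e-02,
       -4.00000000e-02, -3.50000000e-02, -3.00000000e-02, -2.50000000e-02,
       -2.00000000e-02, -1.50000000e-02, -1.00000000e-02, -5.00000000e-03,
        8.32667268e-17,  5.00000000e-03,  1.00000000e-02,  1.50000000e-02,
        2.00000000e-02,  2.50000000e-02,  3.00000000e-02,  3.50000000e-02,
        4.00000000e-02]))
bar top 728 [ 0.5360749  -0.27593684  0.13143039]
long dir [ 0.21117765  0.97740769 -0.00884327] 77.80814175176477
ext 0.04975537207307501 0.01428677463143954
bar top centre [ 0.53495191 -0.27724591  0.13110968] cap_grip [ 0.53982877 -0.27828361  0.12244138] mouth [ 0.58372053 -0.28762294  0.0444267 ]
```

The wrist depth gives cap_grip (0.540,-0.278,0.1225), tilt 29.9° and the bar along 77.9°. The derived mouth height of 44 mm matches the text. I cross-check from the other views and get the base's stub angle.

```bash
python3 - <<'E'
from h import *
n=np.load("capn.npy"); g=np.array([.5398,-.2783,.1224]); top=g+.01*n
for c in("scene","side"):
    p=camera_params(c); im,d=capture(c); P=cloud(p,d).reshape(-1,3)
    h=(P-top)@n; q=P-top-np.outer(h,n); B=P[(abs(h)<.004)&(np.linalg.norm(q,axis=1)<.04)]
    print(c,len(B),B.mean(0) if len(B) else 0,"pred",top)
    cc=np.array([.5015,-.0285] if c=="side" else [.5024,-.0327]); D=P[:,:2]-cc; r=np.hypot(*D.T); a=np.degrees(np.arctan2(D[:,1],D[:,0]))
    for a0 in (20,-160):
        s=(r>.064)&(r<.083)&(P[:,2]>.018)&(abs((a-a0+180)%360-180)<25); print(c,"stub",a0,np.median(a[s]),s.sum(), a[s].min(),a[s].max())
# wrist7: stub caps
p=np.load("wrist7p.npy",allow_pickle=True).item(); P=cloud(p,np.load("wrist7.npy")).reshape(-1,3); 
def stubs(P,cc):
    D=P[:,:2]-cc; r=np.hypot(*D.T); a=np.degrees(np.arctan2(D[:,1],D[:,0]))
    for a0 in (20,-160):
        s=(r>.062)&(r<.084)&(P[:,2]>.023)&(P[:,2]<.034)&(abs((a-a0+180)%360-180)<30); print("stub top",a0,np.median(a[s]),P[s].mean(0),s.sum())
stubs(P,np.array([.4985,-.0305]))
p=np.load("wrist1p.npy",allow_pickle=True).item(); P=cloud(p,np.load("wrist1.npy")).reshape(-1,3); stubs(P,np.array([.4978,-.0303]))
E
```

```text
scene 59 [ 0.53793919 -0.28053601  0.13092344] pred [ 0.53492314 -0.2772623   0.1310683 ]
scene stub 20 13.489886187782703 43 6.22780774632047 22.36335592990208
  return _methods._mean(a, axis=axis, dtype=dtype,
  ret = ret.dtype.type(ret / rcount)
Traceback (most recent call last):
ValueError: zero-size array to reduction operation minimum which has no identity
```

```bash
python3 - <<'E' 2>/dev/null
from h import *
n=np.load("capn.npy"); g=np.array([.5398,-.2783,.1224]); top=g+.01*n
c="side"; p=camera_params(c); im,d=capture(c); P=cloud(p,d).reshape(-1,3)
h=(P-top)@n; q=P-top-np.outer(h,n); B=P[(abs(h)<.004)&(np.linalg.norm(q,axis=1)<.04)]
print(c,len(B),B.mean(0) if len(B) else 0,"pred",top)
def stubs(P,cc):
    D=P[:,:2]-cc; r=np.hypot(*D.T); a=np.degrees(np.arctan2(D[:,1],D[:,0])); m=[]
    for a0 in (20,-160):
        s=(r>.060)&(r<.084)&(P[:,2]>.023)&(P[:,2]<.034)&(abs((a-a0+180)%360-180)<30); print("stub top",a0,np.median(a[s]),P[s].mean(0).round(4),s.sum()); m.append(P[s].mean(0))
    v=m[0]-m[1]; print("line",np.degrees(np.arctan2(v[1],v[0])))
stubs(P,np.array([.5015,-.0285]))
for k,cc in (("7",[.4985,-.0305]),("1",[.4978,-.0303])):
    p=np.load(f"wrist{k}p.npy",allow_pickle=True).item(); P=cloud(p,np.load(f"wrist{k}.npy")).reshape(-1,3); stubs(P,np.array(cc))
p=camera_params("scene"); P=cloud(p,np.load("scene1.npy")).reshape(-1,3); stubs(P,np.array([.5024,-.0327]))
im=cv2.imread("pics/wrist7.png"); cv2.imwrite("pics/c7.png",cv2.resize(im[0:120,95:295],None,fx=4,fy=4,interpolation=2))
E
```

```text
side 39 [ 0.53842476 -0.27058764  0.13281951] pred [ 0.53492314 -0.2772623   0.1310683 ]
stub top 20 18.874877460969316 [ 0.5704 -0.0052  0.0275] 30
stub top -160 -166.7026030584293 [ 0.4318 -0.0459  0.0266] 31
line 16.3659239578124
stub top 20 12.898112699611037 [ 0.5674 -0.0147  0.0255] 336
stub top -160 -161.19921256739835 [ 0.4301 -0.0534  0.0253] 413
line 15.740357363239553
stub top 20 15.811493770377774 [ 0.5672 -0.0108  0.0254] 237
stub top -160 -163.64967769501487 [ 0.4285 -0.0511  0.0252] 205
line 16.210381945044922
stub top 20 16.079886093627724 [ 0.5713 -0.0124  0.0244] 16
stub top -160 -164.31527391754588 [ 0.4336 -0.0529  0.0243] 17
line 16.382003214524033
```

View pics/c7.png

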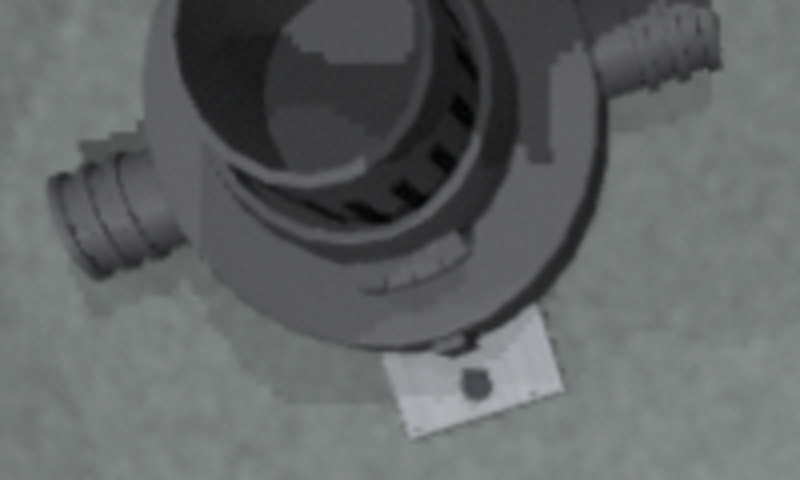

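All views put the stub line at about 16.2°, so the bar must enter at 60.2° and lock at 16.2°. Pads on the bar's level ends let the cap hang free, so I hover with the jaws at 78°.

Call:
{"method": "move_arm", "body": {"rows": [{"offset": [-0.1, -0.2, 0], "twist": 0.06, "fingers": 1}, {"offset": [-0.2, -0.4, -0.1], "twist": 0.12, "fingers": 1}, {"offset": [-0.321, -0.667, -0.2], "twist": 0.18, "fingers": 1}, {"offset": [-0.321, -0.667, -0.4], "twist": 0.24, "fingers": 1}, {"offset": [-0.321, -0.667, -0.4], "twist": 0.3, "fingers": 1}, {"offset": [-0.321, -0.667, -0.4], "twist": 0.36, "fingers": 1}, {"offset": [-0.321, -0.667, -0.4], "twist": 0.42, "fingers": 1}, {"offset": [-0.321, -0.667, -0.4], "twist": 0.433, "fingers": 1}, {"offset": [-0.321, -0.667, -0.4], "twist": 0.433, "fingers": 1}]}}

```text
time: 10.82
tcp_pos: [0.5397, -0.2776, 0.2044]
tool_rot: [0.003, 0.778, 0.629, -0.003]
ft_force: [0.6, -0.5, 1.0]
grip_width: 1.0
```

```bash
cat >> h.py <<'E'
def yaw(q):
    m=R.from_quat(np.array(q)[[1,2,3,0]]).as_matrix(); return np.degrees(np.arctan2(m[1,0],m[0,0]))
E
python3 - <<'E'
from h import *
p=camera_params("wrist"); im,d=capture("wrist"); cv2.imwrite("pics/wrist8.png",im); o=get_obs(); print(o["tcp_pos"],yaw(o["tool_rot"]),o["joint_pos"])
n=np.load("capn.npy"); g=np.array([.5398,-.2783,.1224]); top=g+.01*n
P=cloud(p,d).reshape(-1,3); h=(P-top)@n; q=P-top-np.outer(h,n); B=P[(abs(h)<.003)&(np.linalg.norm(q,axis=1)<.04)]
v=np.linalg.svd(B-B.mean(0))[2]; b=B-B.mean(0); mid=B.mean(0)
for i in (0,1): e=b@v[i]; print(np.ptp(e)); mid=mid+v[i]*(np.percentile(e,1)+np.percentile(e,99))/2
print(len(B),mid,"grip",mid-.01*n,np.degrees(np.arctan2(v[0][1],v[0][0])))
E
```

```text
[ 0.53968896 -0.2777436   0.20435443] 77.86291925319415 [-0.58726719  0.20128822  1.68395027 -0.00751739  1.25331291 -1.94389644]
0.04938313065368924
0.014085983782735607
1673 [ 0.53433721 -0.27799886  0.13116429] grip [ 0.53921407 -0.27903657  0.122496  ] 78.07287051557583
```

View pics/wrist8.png

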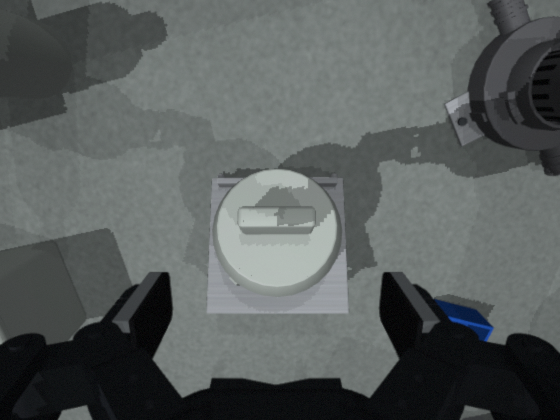

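The bar at (277,217) lies level between the fingers and parallel to the jaw line. Grip point is (0.539,-0.279,0.1225). I descend and grip softly.

Call:
{"method": "move_arm", "body": {"squeeze": 20, "rows": [{"offset": [-0.01, -0.007, -0.25], "twist": 0, "fingers": 1}, {"offset": [-0.01, -0.007, -0.5], "twist": 0, "fingers": 1}, {"offset": [-0.01, -0.007, -0.67], "twist": 0, "fingers": 1}, {"offset": [-0.01, -0.007, -0.67], "twist": 0, "fingers": 1}, {"offset": [-0.01, -0.007, -0.67], "twist": 0, "fingers": 1}, {"offset": [-0.01, -0.007, -0.67], "twist": 0, "fingers": 0.7}, {"offset": [-0.01, -0.007, -0.67], "twist": 0, "fingers": 0.5}, {"offset": [-0.01, -0.007, -0.67], "twist": 0, "fingers": 0.4}, {"offset": [-0.01, -0.007, -0.67], "twist": 0, "fingers": 0.4}, {"offset": [-0.01, -0.007, -0.67], "twist": 0, "fingers": 0.4}]}}

```text
time: 12.12
tcp_pos: [0.5389, -0.2793, 0.1054]
tool_rot: [0.003, 0.778, 0.628, -0.003]
ft_force: [-1.4, 0.5, 5.7]
grip_width: 0.584
```

```bash
python3 - <<'E'
from h import *
im,d=capture("wrist"); cv2.imwrite("pics/wrist9.png",im);a,d=capture("side"); cv2.imwrite("pics/side9.png",cv2.resize(a[100:250,220:380],None,fx=4,fy=4,interpolation=2))
E
```

```text
(no output)
```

View pics/wrist9.png

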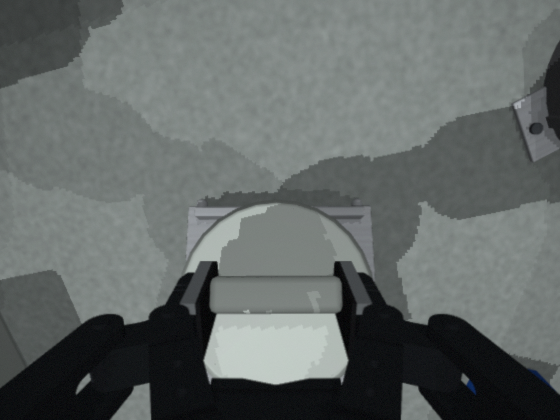

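View pics/side9.png

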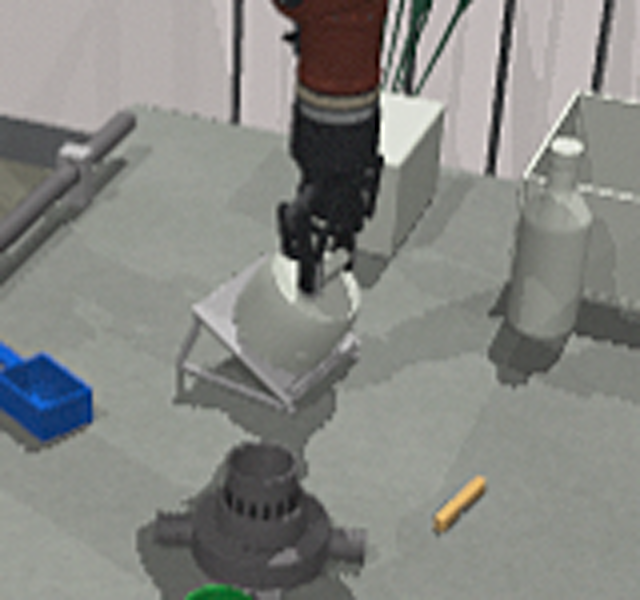

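The pads hold the bar ends (opening 0.584, about 50 mm). I lift straight up and see how the cap hangs.

Call:
{"method": "move_arm", "body": {"rows": [{"offset": [0, 0, 0.1], "twist": 0, "fingers": 0.4}, {"offset": [0, 0, 0.3], "twist": 0, "fingers": 0.4}, {"offset": [0, 0, 0.6], "twist": 0, "fingers": 0.4}, {"offset": [0, 0, 0.9], "twist": 0, "fingers": 0.4}, {"offset": [0, 0, 0.95], "twist": 0, "fingers": 0.4}, {"offset": [0, 0, 0.95], "twist": 0, "fingers": 0.4}, {"offset": [0, 0, 0.95], "twist": 0, "fingers": 0.4}]}}

```text
time: 13.1
tcp_pos: [0.5377, -0.2785, 0.2453]
tool_rot: [0.001, 0.778, 0.628, -0.003]
ft_force: [0.0, 0.5, -1.1]
grip_width: 0.585
```

```bash
cat >> h.py <<'E'
def captilt(P,near,zmin):
    "fit cap top plane from wrist cloud"
    Q=P[(np.hypot(P[...,0]-near[0],P[...,1]-near[1])<.055)&(P[...,2]>zmin)&(P[...,2]<near[2]+.03)]
    rng=np.random.default_rng(0); best=(0,)
    for it in range(3000):
        a=Q[rng.integers(len(Q),size=3)]; n=np.cross(a[1]-a[0],a[2]-a[0]); L=np.linalg.norm(n)
        if L<1e-5: continue
        n=n/L; n=n*np.sign(n[2])
        if n[2]<.8: continue
        s=abs((Q-a[0])@n)<.001
        if s.sum()>best[0]: best=(s.sum(),s)
    T=Q[best[1]]; c=T.mean(0); n=np.linalg.svd(T-c,full_matrices=False)[2][2]; n*=np.sign(n[2]); return n,c,len(T)
E
python3 - <<'E'
from h import *
p=camera_params("wrist"); im,d=capture("wrist"); cv2.imwrite("pics/wrist10.png",im);np.save("wrist10.npy",d);np.save("wrist10p.npy",p,allow_pickle=True);a,d=capture("side"); cv2.imwrite("pics/side10.png",cv2.resize(a[60:230,220:380],None,fx=3.5,fy=3.5,interpolation=2))
o=get_obs(); print(o["tcp_pos"],o["ft_force"])
P=cloud(p,np.load("wrist10.npy")).reshape(-1,3); n,c,k=captilt(P,o["tcp_pos"],.15); print(n,np.degrees(np.arccos(n[2])),c,k)
E
```

```text
[ 0.53779433 -0.27853894  0.24532889] [ 0.24850924  0.01518239 -2.31615054]
[-0.48620327  0.09944059  0.86816931] 29.753406764561003 [ 0.54489715 -0.28146578  0.24409704] 15603
```

View pics/wrist10.png

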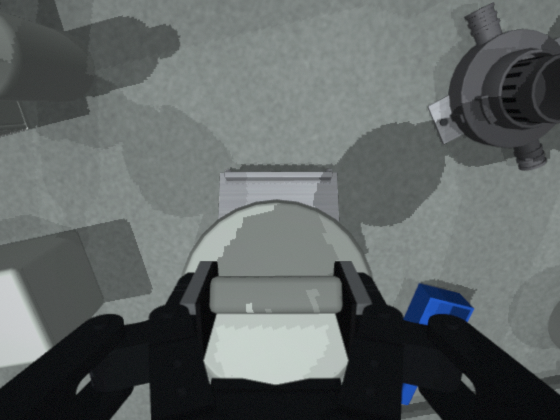

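View pics/side10.png

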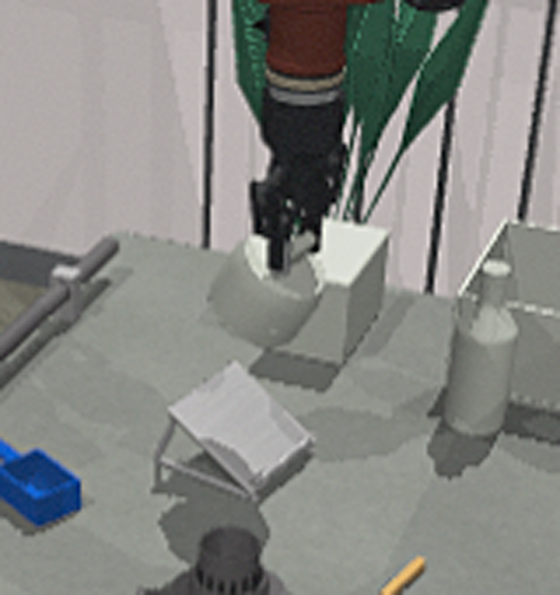

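The cap is held but keeps its 30° tilt, so pad friction stops it swinging. I'll level it on a free patch of worktop by setting it on its lower mouth edge, dragging uphill-wards and pressing flat. First I look for a free patch.

```bash
python3 - <<'E'
from h import *
H=np.full((200,140),np.nan) # x .2-.9? grid 5mm: x .3..1.0, y -.6...4
H=np.full((140,200),np.nan)
def add(P):
    P=P.reshape(-1,3); ix=((P[:,0]-.3)/.005).astype(int); iy=((P[:,1]+.6)/.005).astype(int)
    ok=(ix>=0)&(ix<140)&(iy>=0)&(iy<200)&(P[:,2]<.22)
    for a,b,z in zip(ix[ok],iy[ok],P[ok,2]): H[a,b]=np.nanmax([H[a,b],z])
for c in("scene","side"): add(cloud(camera_params(c),np.load(c+"0.npy")))
add(cloud(np.load("wrist7p.npy",allow_pickle=True).item(),np.load("wrist7.npy"))[:260])
occ=(H>.012)|np.isnan(H)
dt=cv2.distanceTransform((~occ).astype(np.uint8),cv2.DIST_L2,5)*5
for _ in range(8):
    i=np.unravel_index(dt.argmax(),dt.shape); x,y=.3+i[0]*.005,-.6+i[1]*.005; print(round(x,3),round(y,3),dt[i],"r",round(np.hypot(x,y),3))
    dt[max(0,i[0]-12):i[0]+12,max(0,i[1]-12):i[1]+12]=0
v=np.clip(np.nan_to_num(H,nan=.25)*1000,0,255).astype(np.uint8)
cv2.imwrite("pics/map.png",cv2.resize(cv2.applyColorMap(v,cv2.COLORMAP_JET),None,fx=4,fy=4,interpolation=0))
E
```

```text
0.76 -0.33 119.922485 r 0.829
0.75 -0.4 111.99998 r 0.85
0.3 -0.04 101.98448 r 0.303
0.3 -0.28 101.89149 r 0.41
0.365 -0.285 95.90698 r 0.463
0.765 -0.27 95.0 r 0.811
0.725 -0.465 92.93799 r 0.861
0.61 -0.135 90.0 r 0.625
```

View pics/map.png

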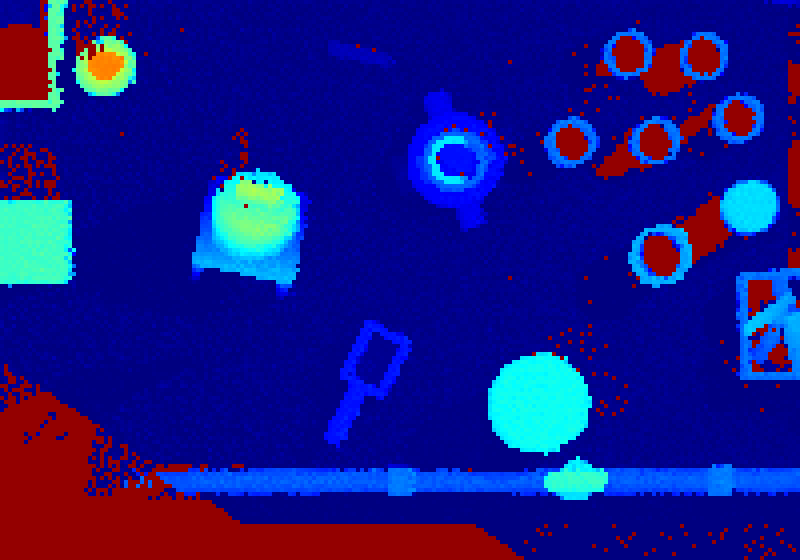

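The patch near (0.75,-0.33) is free for 120 mm around. I carry the cap there.

Call:
{"method": "move_arm", "body": {"rows": [{"offset": [0.3, -0.1, 0], "twist": 0, "fingers": 0.4}, {"offset": [0.6, -0.2, 0], "twist": 0, "fingers": 0.4}, {"offset": [0.9, -0.33, 0], "twist": 0, "fingers": 0.4}, {"offset": [1, -0.33, -0.2], "twist": 0, "fingers": 0.4}, {"offset": [1, -0.33, -0.5], "twist": 0, "fingers": 0.4}, {"offset": [1, -0.33, -0.9], "twist": 0, "fingers": 0.4}, {"offset": [1, -0.33, -0.97], "twist": 0, "fingers": 0.4}, {"offset": [1, -0.33, -0.97], "twist": 0, "fingers": 0.4}]}}

```text
time: 14.2
tcp_pos: [0.6871, -0.3277, 0.0985]
tool_rot: [0.0, 0.778, 0.628, -0.004]
ft_force: [0.1, 0.6, 0.0]
grip_width: 0.578
```

Call:
{"method": "move_arm", "body": {"rows": [{"offset": [0, 0, -0.075], "twist": 0, "fingers": 0.4}, {"offset": [0.05, -0.01, -0.085], "twist": 0, "fingers": 0.4}, {"offset": [0.12, -0.025, -0.095], "twist": 0, "fingers": 0.4}, {"offset": [0.2, -0.04, -0.105], "twist": 0, "fingers": 0.4}]}}

```text
time: 14.7
tcp_pos: [0.7184, -0.3341, 0.0847]
tool_rot: [0.001, 0.778, 0.628, -0.004]
ft_force: [-2.0, 1.1, 3.8]
grip_width: 0.584
```

```bash
python3 - <<'E'
from h import *
p=camera_params("wrist"); im,d=capture("wrist"); o=get_obs(); print(o["tcp_pos"],o["ft_force"])
cv2.imwrite("pics/wrist11.png",im)
P=cloud(p,d).reshape(-1,3); n,c,k=captilt(P,o["tcp_pos"],.05); print(n,np.degrees(np.arccos(n[2])),c,k)
E
```

```text
[ 0.71980143 -0.33436072  0.08452523] [-1.36831205 -0.12751272  4.34882992]
[-0.40967515  0.08985081  0.90779574] 24.797505658931676 [ 0.72345875 -0.33687582  0.08294745] 16215
```

Tilt is down to 24.8° under gentle force (about 4 N). I keep pressing down to flatten it.

Call:
{"method": "move_arm", "body": {"rows": [{"offset": [0.05, -0.01, -0.02], "twist": 0, "fingers": 0.4}, {"offset": [0.1, -0.02, -0.04], "twist": 0, "fingers": 0.4}, {"offset": [0.12, -0.025, -0.06], "twist": 0, "fingers": 0.4}, {"offset": [0.12, -0.025, -0.075], "twist": 0, "fingers": 0.4}, {"offset": [0.12, -0.025, -0.075], "twist": 0, "fingers": 0.4}]}}

```text
time: 15.38
tcp_pos: [0.7426, -0.3394, 0.0787]
tool_rot: [0.006, 0.778, 0.629, -0.0]
ft_force: [2.6, 1.5, 10.2]
grip_width: 0.584
```

```bash
python3 - <<'E'
from h import *
p=camera_params("wrist"); im,d=capture("wrist"); o=get_obs(); print(o["tcp_pos"],o["ft_force"])
cv2.imwrite("pics/wrist12.png",im)
P=cloud(p,d).reshape(-1,3); n,c,k=captilt(P,o["tcp_pos"],.05); print(n,np.degrees(np.arccos(n[2])),c,k)
E
```

```text
[ 0.74253979 -0.33936859  0.07864534] [ 2.18905864  0.85584873 10.16227824]
[-0.19088811  0.04440525  0.98060691] 11.30226653887725 [ 0.73789064 -0.34003824  0.0765395 ] 15777
```

Call:
{"method": "move_arm", "body": {"rows": [{"offset": [0, 0, -0.03], "twist": 0, "fingers": 0.4}, {"offset": [0, 0, -0.05], "twist": 0, "fingers": 0.4}, {"offset": [0, 0, -0.065], "twist": 0, "fingers": 0.4}, {"offset": [0, 0, -0.065], "twist": 0, "fingers": 0.4}]}}

```text
time: 15.92
tcp_pos: [0.7487, -0.3408, 0.076]
tool_rot: [0.013, 0.778, 0.628, 0.004]
ft_force: [3.3, 1.5, 12.4]
grip_width: 0.58
```

```bash
python3 - <<'E'
from h import *
p=camera_params("wrist"); im,d=capture("wrist"); o=get_obs(); print(o["tcp_pos"],o["ft_force"])
cv2.imwrite("pics/wrist13.png",im)
P=cloud(p,d).reshape(-1,3); n,c,k=captilt(P,o["tcp_pos"],.05); print(n,np.degrees(np.arccos(n[2])),c,k)
a,d=capture("side"); cv2.imwrite("pics/side13.png",cv2.resize(a[60:230,180:340],None,fx=3.5,fy=3.5,interpolation=2))
E
```

```text
[ 0.74872063 -0.34079504  0.07598826] [ 3.64386733  2.34970525 12.90719597]
[-0.13074729  0.03301485  0.99086587] 7.750013257523293 [ 0.74030374 -0.34045663  0.074333  ] 15349
```

View pics/side13.png

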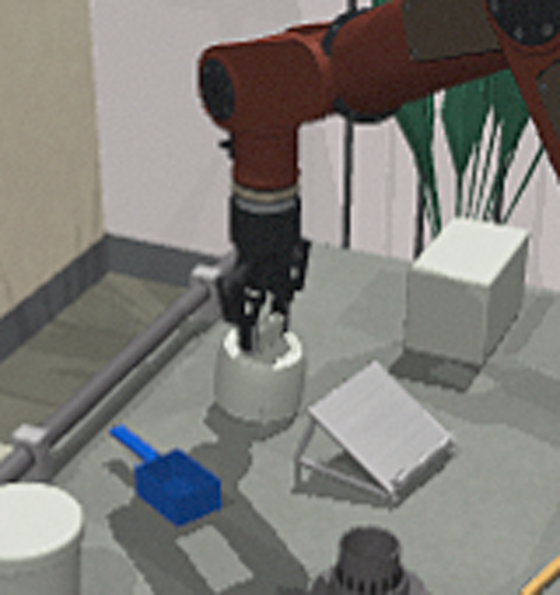

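Tilt is 7.8° and the rest is friction, so I release the cap to sit flat, rise and look.

Call:
{"method": "move_arm", "body": {"rows": [{"offset": [0, 0, 0], "twist": 0, "fingers": 0.75}, {"offset": [0, 0, 0], "twist": 0, "fingers": 1}, {"offset": [0, 0, 0], "twist": 0, "fingers": 1}, {"offset": [0, 0, 0.2], "twist": 0, "fingers": 1}, {"offset": [0, 0, 0.5], "twist": 0, "fingers": 1}, {"offset": [0, 0, 0.7], "twist": -0.06, "fingers": 1}, {"offset": [0, 0, 0.7], "twist": -0.12, "fingers": 1}, {"offset": [0, 0, 0.7], "twist": -0.18, "fingers": 1}, {"offset": [0, 0, 0.7], "twist": -0.24, "fingers": 1}, {"offset": [0, 0, 0.7], "twist": -0.3, "fingers": 1}, {"offset": [0, 0, 0.7], "twist": -0.36, "fingers": 1}, {"offset": [0, 0, 0.7], "twist": -0.42, "fingers": 1}]}}

```text
time: 17.52
tcp_pos: [0.748, -0.3406, 0.1792]
tool_rot: [0.012, 1.0, 0.02, -0.006]
ft_force: [0.6, 0.5, -0.8]
grip_width: 1.004
```

```bash
cat >> h.py <<'E'
def capfit(P,near,ztop):
    "flat-lying cap: bar top centre, long angle"
    Q=P[(np.hypot(P[...,0]-near[0],P[...,1]-near[1])<.06)&(abs(P[...,2]-ztop)<.005)]
    (c,s,a)=cv2.minAreaRect((Q[:,:2]*1e4).astype(np.float32)); b=cv2.boxPoints((c,s,a))/1e4
    e=[b[1]-b[0],b[2]-b[1]]; l=max(e,key=np.linalg.norm); v=np.linalg.svd(Q[:,:2]-Q[:,:2].mean(0),full_matrices=False)[2][0]
    return np.array(c)/1e4,np.array(s)/1e4,np.degrees(np.arctan2(l[1],l[0]))%180,np.degrees(np.arctan2(v[1],v[0]))%180,len(Q),Q[:,2].mean()
E
python3 - <<'E'
from h import *
p=camera_params("wrist"); im,d=capture("wrist"); o=get_obs(); print(o["tcp_pos"],o["ft_force"],yaw(o["tool_rot"]))
cv2.imwrite("pics/wrist14.png",im)
P=cloud(p,d).reshape(-1,3); n,c,k=captilt(P,[.75,-.34,.12],.05); print(n,np.degrees(np.arccos(n[2])),c,k)
print(capfit(P,[.75,-.34],.1))
E
```

```text
[ 0.7480767  -0.34066061  0.17920452] [-0.51710773 -0.20086733  0.08124342] 2.0853743109921856
[-4.48792519e-04 -6.39932653e-04  9.99999695e-01] 0.04478348414371408 [ 0.76171042 -0.33963861  0.06970466] 7293
(array([ 0.7622292 , -0.34263931]), array([0.0497515 , 0.01421449]), np.float32(76.34195), np.float64(76.62618106802353), 1521, np.float64(0.09926449885918395))
```

View pics/wrist14.png

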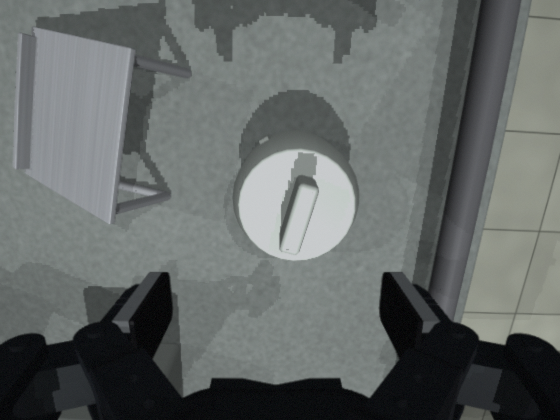

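The cap now sits level: top tilt 0.04°, centre (298,215) in the picture, world (0.762,-0.343), bar at 76.5° and top at 99 mm. I regrip it across the bar's 14 mm thickness, jaws at -13.5°.

Call:
{"method": "move_arm", "body": {"squeeze": 40, "rows": [{"offset": [0.095, -0.013, 0], "twist": -0.05, "fingers": 1}, {"offset": [0.095, -0.013, -0.2], "twist": -0.087, "fingers": 1}, {"offset": [0.095, -0.013, -0.45], "twist": -0.087, "fingers": 1}, {"offset": [0.095, -0.013, -0.69], "twist": -0.087, "fingers": 1}, {"offset": [0.095, -0.013, -0.69], "twist": -0.087, "fingers": 0.6}, {"offset": [0.095, -0.013, -0.69], "twist": -0.087, "fingers": 0.3}, {"offset": [0.095, -0.013, -0.69], "twist": -0.087, "fingers": 0.1}, {"offset": [0.095, -0.013, -0.69], "twist": -0.087, "fingers": 0}, {"offset": [0.095, -0.013, -0.69], "twist": -0.087, "fingers": 0}, {"offset": [0.095, -0.013, -0.69], "twist": -0.087, "fingers": 0}, {"offset": [0.095, -0.013, -0.69], "twist": -0.087, "fingers": 0}]}}

```text
time: 18.95
tcp_pos: [0.7634, -0.3433, 0.0784]
tool_rot: [0.012, 0.993, -0.118, -0.006]
ft_force: [-1.7, 1.0, 6.1]
grip_width: 0.152
```

```bash
python3 - <<'E'
from h import *
p=camera_params("wrist"); im,d=capture("wrist"); o=get_obs(); print(o["tcp_pos"],o["ft_force"],yaw(o["tool_rot"]),o["tool_rot"],o["grip_width"])
cv2.imwrite("pics/wrist15.png",im)
E
```

```text
[ 0.76339627 -0.34322332  0.07845629] [-0.96495792  0.32605837  5.76041308] -13.566018511794663 [ 0.01163965  0.99292214 -0.11804376 -0.00598402] 0.15268394900662804
```

View pics/wrist15.png

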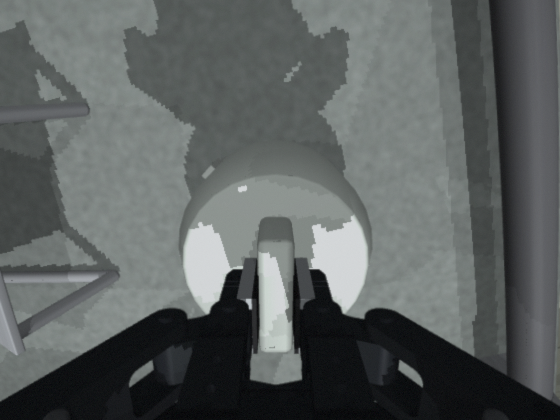

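The bar is gripped centrally (opening 0.152). I lift the cap.

Call:
{"method": "move_arm", "body": {"rows": [{"offset": [0, 0, 0.2], "twist": 0, "fingers": 0}, {"offset": [0, 0, 0.5], "twist": 0, "fingers": 0}, {"offset": [0, 0, 0.8], "twist": 0, "fingers": 0}, {"offset": [-0.1, 0.1, 0.95], "twist": 0, "fingers": 0}, {"offset": [-0.4, 0.4, 0.95], "twist": -0.03, "fingers": 0}, {"offset": [-0.7, 0.7, 0.95], "twist": -0.06, "fingers": 0}, {"offset": [-0.9, 1, 0.95], "twist": -0.09, "fingers": 0}, {"offset": [-0.9, 1, 0.95], "twist": -0.09, "fingers": 0}, {"offset": [-0.9, 1, 0.95], "twist": -0.09, "fingers": 0}]}}

```text
time: 20.12
tcp_pos: [0.6287, -0.1933, 0.2211]
tool_rot: [0.011, 0.967, -0.256, -0.007]
ft_force: [0.2, -0.3, -0.7]
grip_width: 0.151
```

```bash
python3 - <<'E'
from h import *
p=camera_params("wrist"); im,d=capture("wrist"); o=get_obs(); print(o["tcp_pos"],o["ft_force"],yaw(o["tool_rot"]),o["tool_rot"],o["grip_width"])
cv2.imwrite("pics/wrist16.png",im)
P=cloud(p,d).reshape(-1,3); t=o["tcp_pos"]; n,c,k=captilt(P,[t[0],t[1],t[2]+.05],t[2]-.03); print(n,np.degrees(np.arccos(n[2])),c,k)
a,d=capture("side"); cv2.imwrite("pics/side16.png",cv2.resize(a[60:260,180:360],None,fx=3,fy=3,interpolation=2))
t=o["tcp_pos"]; print((np.array([.4985,-.0312])-t[:2])/.15)
E
```

```text
[ 0.62922922 -0.19403866  0.22140108] [ 0.42455407 -0.96479014 -0.40054742] -29.756181354583745 [ 0.01097475  0.96640594 -0.25669812 -0.00672245] 0.15123550078410433
[ 0.0119706  -0.00992054  0.99987914] 0.8908190501413273 [ 0.63640976 -0.18103806  0.21291774] 13001
[-0.87152816  1.08559104]
```

View pics/side16.png

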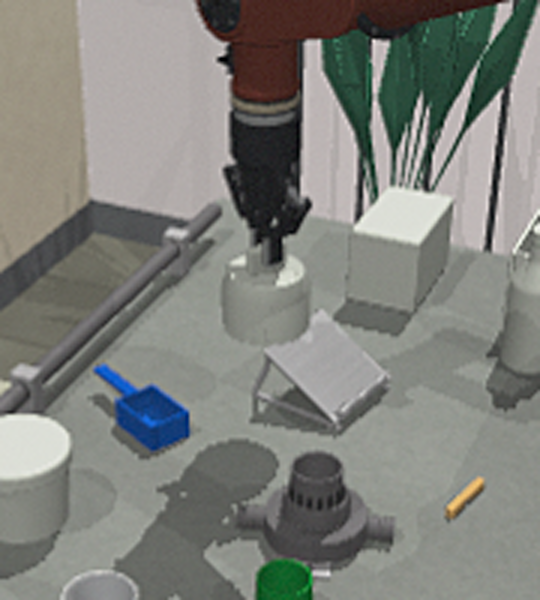

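View pics/wrist16.png

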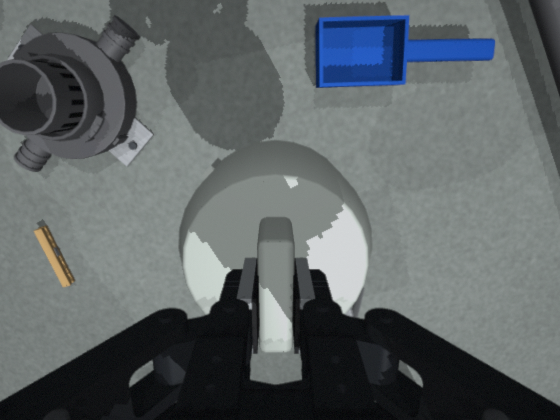

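The cap hangs nearly level (0.9°) with the jaw at -29.8°, so the bar is at about 60.2°. I move it over the base.

Call:
{"method": "move_arm", "body": {"rows": [{"offset": [-0.3, 0.35, 0], "twist": 0, "fingers": 0}, {"offset": [-0.6, 0.7, 0], "twist": 0, "fingers": 0}, {"offset": [-0.87, 0.98, 0], "twist": 0, "fingers": 0}, {"offset": [-0.87, 0.98, 0], "twist": 0, "fingers": 0}, {"offset": [-0.87, 0.98, 0], "twist": 0, "fingers": 0}]}}

```text
time: 20.85
tcp_pos: [0.5004, -0.0482, 0.2225]
tool_rot: [0.011, 0.966, -0.257, -0.005]
ft_force: [1.0, -0.6, 0.4]
grip_width: 0.153
```

Call:
{"method": "move_arm", "body": {"rows": [{"offset": [0, 0.09, 0], "twist": 0, "fingers": 0}, {"offset": [0, 0.09, 0], "twist": 0, "fingers": 0}]}}

```text
time: 21.1
tcp_pos: [0.5018, -0.0348, 0.223]
tool_rot: [0.011, 0.966, -0.257, -0.005]
ft_force: [0.4, -1.1, -2.2]
grip_width: 0.156
```

```bash
python3 - <<'E'
from h import *
p=camera_params("wrist"); im,d=capture("wrist"); o=get_obs(); print(o["tcp_pos"],yaw(o["tool_rot"]))
cv2.imwrite("pics/wrist17.png",im); t=o["tcp_pos"]
P=cloud(p,d).reshape(-1,3); n,c,k=captilt(P,[t[0],t[1],t[2]+.05],t[2]-.03); print(n,np.degrees(np.arccos(n[2])),c,k)
np.savez("w17.npz",P=P)
pic=[]
for c,cc in (("side",[.5011,-.0283]),("scene",[.5025,-.0327])):
    p=camera_params(c); a,d=capture(c); np.save(c+"17.npy",d)
    P=cloud(p,d).reshape(-1,3); t=get_obs()["tcp_pos"]
    D=np.hypot(P[:,0]-t[0],P[:,1]-t[1]); zt=t[2]
    for lo,hi,r in ((.146,.185,.05),(.146,.165,.05),(.170,.188,.05)):
        n=P[(D<.062)&(D>.03)&(P[:,2]>lo)&(P[:,2]<hi)]
        if len(n)>10: print(c,"cap cyl",circ(n,r)[:2],circ(n),len(n),"base est",cc)
    b=P[(D<.04)&(abs(P[:,2]-(t[2]+.0215))<.006)]; print("bartop?",len(b),b.mean(0) if len(b) else 0)
    n=P[(D<.033)&(abs(P[:,2]-.089)<.006)]; print("strainer",circ(n,.0275) if len(n)>8 else len(n))
    x=a[60:260,190:370]; pic.append(x)
cv2.imwrite("pics/c17.png",cv2.resize(cv2.hconcat(pic),None,fx=2.2,fy=2.2,interpolation=2))
E
```

```text
[ 0.50148002 -0.03498853  0.22270435] -29.77900834302718
[0.00634601 0.00143634 0.99997883] 0.3727994919345814 [ 0.50964228 -0.02258541  0.21475364] 12770
side cap cyl [ 0.50479036 -0.03296003] [ 0.50435363 -0.03191798  0.04909045] 319 base est [0.5011, -0.0283]
side cap cyl [ 0.50480867 -0.03303084] [ 0.50414035 -0.03133837  0.048533  ] 146 base est [0.5011, -0.0283]
side cap cyl [ 0.50475153 -0.0331191 ] [ 0.50455071 -0.03264544  0.04958549] 161 base est [0.5011, -0.0283]
bartop? 67 [ 0.50327015 -0.0214932   0.2442928 ]
strainer [ 0.50202001 -0.02842731  0.0275    ]
scene cap cyl [ 0.5036418  -0.03458389] [ 0.50376691 -0.0346646   0.04987557] 398 base est [0.5025, -0.0327]
scene cap cyl [ 0.50368391 -0.03466701] [ 0.50375981 -0.03471404  0.04992525] 186 base est [0.5025, -0.0327]
scene cap cyl [ 0.50367439 -0.03445785] [ 0.50380254 -0.03454247  0.04987175] 196 base est [0.5025, -0.0327]
bartop? 69 [ 0.50994599 -0.04197962  0.24202674]
strainer [ 0.50171586 -0.03144943  0.0275    ]
```

View pics/c17.png

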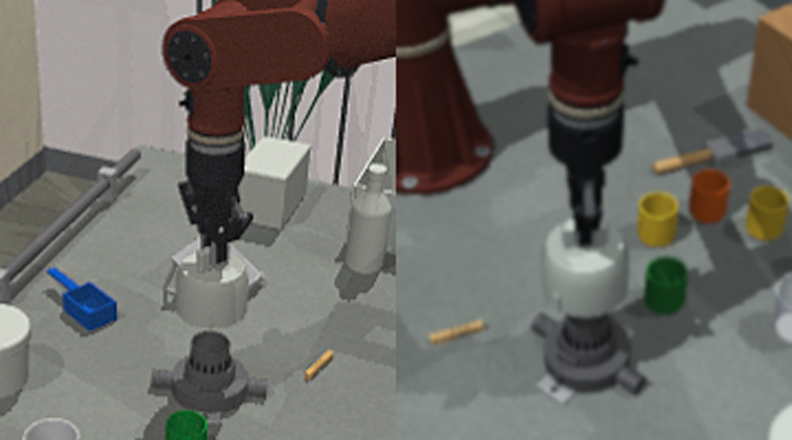

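In both views the cap hangs above the base. The side and scene fits, and the TCP against the base rim, agree on a correction of about (-2.6,+3.4) mm. I apply it, descend until the mouth is just above the neck and re-measure.

Call:
{"method": "move_arm", "body": {"rows": [{"offset": [-0.017, 0.023, 0], "twist": 0, "fingers": 0}, {"offset": [-0.017, 0.023, -0.1], "twist": 0, "fingers": 0}, {"offset": [-0.017, 0.023, -0.25], "twist": 0, "fingers": 0}, {"offset": [-0.017, 0.023, -0.4], "twist": 0, "fingers": 0}, {"offset": [-0.017, 0.023, -0.5], "twist": 0, "fingers": 0}, {"offset": [-0.017, 0.023, -0.5], "twist": 0, "fingers": 0}, {"offset": [-0.017, 0.023, -0.5], "twist": 0, "fingers": 0}]}}

```text
time: 22.12
tcp_pos: [0.499, -0.0318, 0.148]
tool_rot: [0.011, 0.966, -0.257, -0.005]
ft_force: [-0.9, 0.3, -1.2]
grip_width: 0.155
```

```bash
cat > m.py <<'E'
from h import *
def main(tag):
    p=camera_params("wrist"); im,d=capture("wrist"); o=get_obs(); print(o["time"],o["tcp_pos"],yaw(o["tool_rot"]),o["ft_force"])
    cv2.imwrite(f"pics/wrist{tag}.png",im); t=o["tcp_pos"]
    P=cloud(p,d).reshape(-1,3); n,c,k=captilt(P,[t[0],t[1],t[2]+.05],t[2]-.03); print(n,np.degrees(np.arccos(n[2])),"top z",c[2],k)
    mz=c[2]-.07; pic=[]
    for c in ("side","scene"):
        p=camera_params(c); a,d=capture(c)
        P=cloud(p,d).reshape(-1,3); t=get_obs()["tcp_pos"]
        D=np.hypot(P[:,0]-t[0],P[:,1]-t[1])
        n=P[(D<.062)&(D>.03)&(P[:,2]>mz+.004)&(P[:,2]<mz+.046)]
        print(c,"cap",circ(n,.05)[:2],len(n))
        n=P[(D<.07)&(D>.04)&(P[:,2]>.006)&(P[:,2]<.026)]; v=np.array(p["eye"])[:2]-t[:2]; v/=np.linalg.norm(v)
        n=n[((n[:,:2]-t[:2])@v>.02)&(D[(D<.07)&(D>.04)&(P[:,2]>.006)&(P[:,2]<.026)]<.062)]
        print(c,"foot",circ(n,.056)[:2] if len(n)>10 else 0,len(n))
        u,w=proj(p,[t[0],t[1],.08]).astype(int); pic.append(a[w-65:w+65,u-60:u+60])
    cv2.imwrite(f"pics/c{tag}.png",cv2.resize(cv2.hconcat(pic),None,fx=3.3,fy=3.3,interpolation=2))
E
python3 -c "import m;m.main(18)"
```

```text
22.175 [ 0.4992886  -0.03177205  0.14842295] -29.79429324043237 [ 0.05842332 -0.15978015 -1.58738448]
[ 0.00895113 -0.00396696  0.99995207] 0.5609799961198318 top z 0.1399782761633781 12627
side cap [ 0.50267956 -0.02988165] 334
side foot [ 0.50175202 -0.0298085 ] 154
scene cap [ 0.50193299 -0.03144854] 375
scene foot [ 0.50072895 -0.03182419] 207
```

View pics/c18.png

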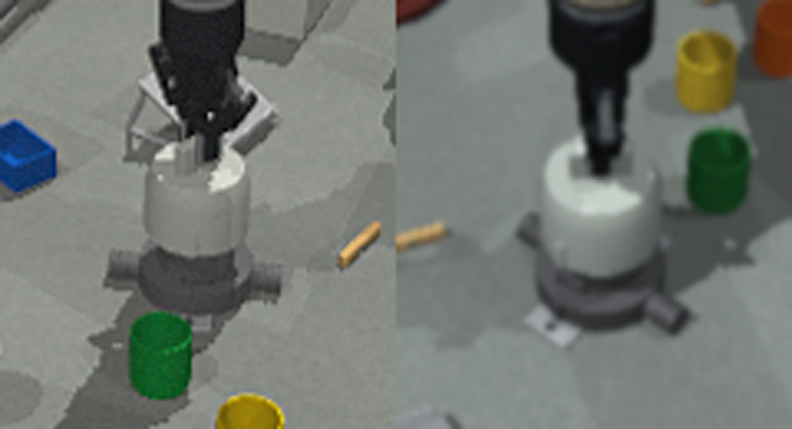

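Comparing like fits (cap cylinder vs base foot), the cap is within about 1 mm of the axis. I shift -1 mm in x and lower slowly.

Call:
{"method": "move_arm", "body": {"rows": [{"offset": [-0.007, 0, -0.04], "twist": 0, "fingers": 0}, {"offset": [-0.007, 0, -0.08], "twist": 0, "fingers": 0}, {"offset": [-0.007, 0, -0.12], "twist": 0, "fingers": 0}, {"offset": [-0.007, 0, -0.15], "twist": 0, "fingers": 0}, {"offset": [-0.007, 0, -0.18], "twist": 0, "fingers": 0}, {"offset": [-0.007, 0, -0.21], "twist": 0, "fingers": 0}, {"offset": [-0.007, 0, -0.21], "twist": 0, "fingers": 0}]}}

```text
time: 23.15
tcp_pos: [0.4979, -0.0317, 0.1166]
tool_rot: [0.011, 0.966, -0.257, -0.005]
ft_force: [-0.2, 0.5, -0.6]
grip_width: 0.157
```

No force with the mouth at 38 mm, already past the lug tops. I do the last 8 mm.

Call:
{"method": "move_arm", "body": {"rows": [{"offset": [0, 0, -0.03], "twist": 0, "fingers": 0}, {"offset": [0, 0, -0.055], "twist": 0, "fingers": 0}, {"offset": [0, 0, -0.055], "twist": 0, "fingers": 0}, {"offset": [0, 0, -0.055], "twist": 0, "fingers": 0}]}}

```text
time: 23.65
tcp_pos: [0.4979, -0.0317, 0.1082]
tool_rot: [0.011, 0.966, -0.257, -0.005]
ft_force: [-0.8, -0.1, -2.0]
grip_width: 0.151
```

```bash
python3 -c "import m;m.main(19)"
```

```text
23.7 [ 0.49782538 -0.03171634  0.10820961] -29.794624636516254 [-0.06011348 -0.24042948 -0.0824175 ]
[ 7.19348106e-04 -4.63022845e-03  9.99989022e-01] 0.2684760518582745 top z 0.10009200032422412 12809
side cap [ 0.50104254 -0.02989762] 332
side foot [ 0.50210851 -0.03003138] 149
scene cap [ 0.50034645 -0.03146385] 337
scene foot [ 0.50075837 -0.03209577] 185
```

View pics/c19.png

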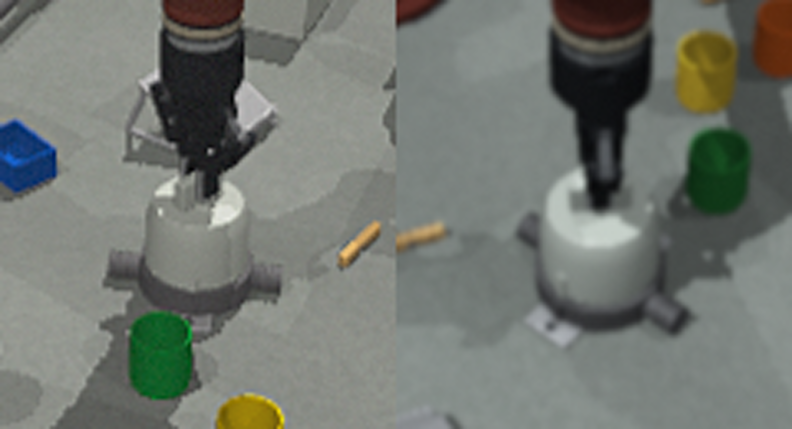

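The top is at 100.1 mm, which matches seated (grip point at 120 mm), with tilt 0.3° and the bar still about 44° from locked. I twist clockwise.

Call:
{"method": "move_arm", "body": {"rows": [{"offset": [0, 0, 0], "twist": -0.04, "fingers": 0}, {"offset": [0, 0, 0], "twist": -0.08, "fingers": 0}, {"offset": [0, 0, 0], "twist": -0.12, "fingers": 0}, {"offset": [0, 0, 0], "twist": -0.16, "fingers": 0}, {"offset": [0, 0, 0], "twist": -0.2, "fingers": 0}, {"offset": [0, 0, 0], "twist": -0.23, "fingers": 0}, {"offset": [0, 0, 0], "twist": -0.244, "fingers": 0}, {"offset": [0, 0, 0], "twist": -0.244, "fingers": 0}, {"offset": [0, 0, 0], "twist": -0.244, "fingers": 0}]}}

```text
time: 24.92
tcp_pos: [0.4976, -0.0317, 0.1082]
tool_rot: [0.009, 0.8, -0.599, -0.009]
ft_force: [-1.1, 0.3, -0.6]
grip_width: 0.153
```

```bash
python3 -c "
import m;m.main(20)
from h import *; print(get_obs()['wrist_torque'])"
```

```text
24.975 [ 0.49763344 -0.03175794  0.10822296] -73.6504916801822 [-0.62500258  0.44551327 -0.17542173]
[ 0.00510102 -0.00685639  0.99996348] 0.4896434125070051 top z 0.10015348699917001 12861
side cap [ 0.502055   -0.03018327] 331
side foot [ 0.50160503 -0.03021897] 154
scene cap [ 0.50101152 -0.0318271 ] 348
scene foot [ 0.50081299 -0.0323047 ] 171
[-0.0265571   0.2135267   0.34805685]
```

View pics/c20.png

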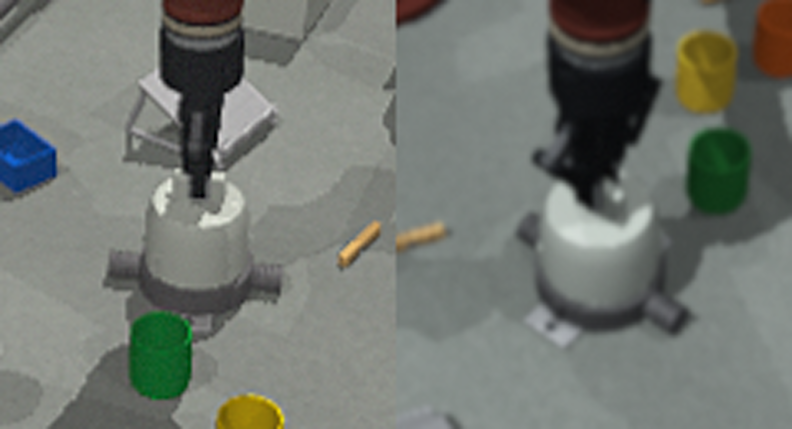

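The cap turned the full 44° and the wrist now shows a 0.35 Nm twist reaction, so it is at the stop. I release and rise to check.

Call:
{"method": "move_arm", "body": {"rows": [{"offset": [0, 0, 0], "twist": 0, "fingers": 0.4}, {"offset": [0, 0, 0], "twist": 0, "fingers": 0.8}, {"offset": [0, 0, 0], "twist": 0, "fingers": 1}, {"offset": [0, 0, 0], "twist": 0, "fingers": 1}, {"offset": [0, 0, 0.3], "twist": 0, "fingers": 1}, {"offset": [0, 0, 0.6], "twist": 0, "fingers": 1}, {"offset": [0, 0, 0.9], "twist": 0, "fingers": 1}, {"offset": [0, 0, 0.9], "twist": 0, "fingers": 1}, {"offset": [0, 0, 0.9], "twist": 0, "fingers": 1}]}}

```text
time: 26.2
tcp_pos: [0.4973, -0.0317, 0.2428]
tool_rot: [0.009, 0.8, -0.6, -0.009]
ft_force: [-0.8, 0.4, -0.5]
grip_width: 1.0
```

```bash
python3 - <<'E'
from h import *
p=camera_params("wrist"); im,d=capture("wrist"); o=get_obs(); print(o["time"],o["tcp_pos"],o["ft_force"],yaw(o["tool_rot"]))
cv2.imwrite("pics/wrist21.png",im)
P=cloud(p,d).reshape(-1,3); n,c,k=captilt(P,[.4985,-.031,.12],.085); print(n,np.arccos(n[2]),c,k)
print(capfit(P,[.4985,-.031],.13))
cc=np.array([.4985,-.031]); D=P[:,:2]-cc; r=np.hypot(*D.T); a=np.degrees(np.arctan2(D[:,1],D[:,0])); m=[]
for a0 in (16,-164):
    s=(r>.060)&(r<.084)&(P[:,2]>.023)&(P[:,2]<.034)&(abs((a-a0+180)%360-180)<30); m.append(P[s].mean(0))
v=m[0]-m[1]; print("stub line",np.degrees(np.arctan2(v[1],v[0])),m)
n=P[(r<.062)&(r>.05)&(P[:,2]>.027)&(P[:,2]<.033)]; print("foot top",circ(n,),len(n))
for c in("side","scene"):
    a,d=capture(c); cv2.imwrite(f"pics/{c}21.png",a)
E
```

```text
26.25 [ 0.49665714 -0.03152877  0.24176808] [ 0.43695424  0.82474722 -0.14023748] -73.67179746804221
[ 0.00121519 -0.00165115  0.9999979 ] 0.002050119933489748 [ 0.50147404 -0.03148883  0.09963777] 6063
(array([ 0.49928237, -0.03175863]), array([0.04910202, 0.01345485]), np.float32(16.665556), np.float64(16.99903471742701), 1170, np.float64(0.12927448784146847))
stub line 16.2994438021824 [array([ 0.5678358 , -0.01204925,  0.02546808]), array([ 0.42339717, -0.05428454,  0.02547607])]
foot top [ 0.49643771 -0.03261535  0.05541504] 794
```

View pics/wrist21.png

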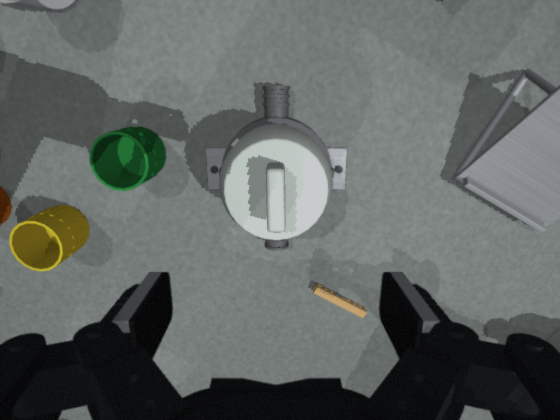

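View pics/scene21.png

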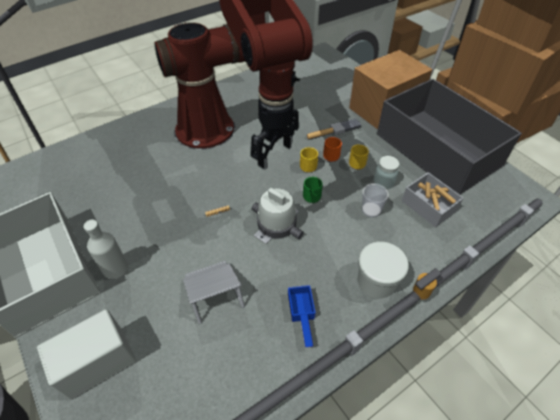

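View pics/side21.png

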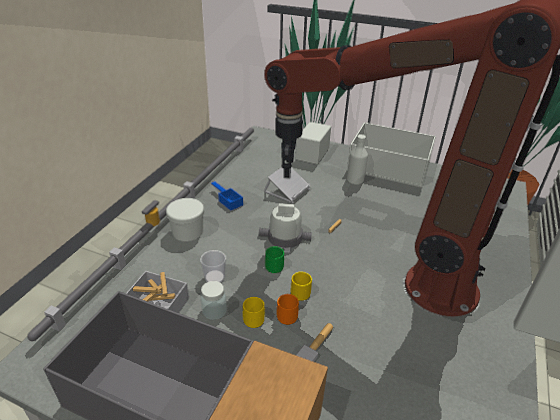

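The wrist view shows the bar at (276,197) in line with the stubs at (276,100) and (276,243): 16.8° against 16.3°. The cap is level, its top is at 99.6 mm, it is centred, and nothing else has moved. I hand the job in.

```bash
python3 -c "
from station import ticket; print(ticket.sign_off())"
```

```text
the job is handed in; nothing more can be done
None
```

The lint trap is back together and the job is handed in; sign-off gave no verdict. The grey slotted strainer stands in the socket, and the cap is down over it, turned 44° clockwise to the stop and released.

**Course of the job:** the cap stayed tilted 30° when I lifted it by the ends of its bar. I set it flat on a free patch of worktop and gripped it again across the bar before placing it. The time on the clock was about 26 s of the 58 s allowed.

**Last checks:**
- **Strainer:** its rim was at about 90 mm and concentric with the socket when I placed it. It can't be seen under the cap now.
- **Cap:** its top was at 99.6 mm (100 mm is fully seated) and its tilt 0.002 rad.
- **Lock:** the bar was at 16.7–17.0° against 16.3° for the pipe stubs. The wrist showed a 0.35 Nm reaction at the end of the twist.
- **Surroundings:** the gripper is open about 13 cm above where it let go of the bar. In the final pictures nothing else had moved, judged by eye.

**Disagreements:** absolute positions from the three cameras differed by 2–5 mm, so I worked from relative measurements. The last cap-to-base offset from the wrist camera was about 1 mm against the rim estimate. Against a less reliable fit of the foot's edge it was about 3 mm. Both are inside the 6 mm limit.

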